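# Tighten the steam iron's water couplings

### The job

The water couplings for the steam iron are still slack: first run every coupling nut on the white manifold clockwise with the fingers to its hand stop, then slide the steel tin, without lifting or tipping it, from its mark in front of the carton to the centre of the other mark so that the flap has room. Then fold both carton flaps right back and leave them so, take out the spanner, and with the spanner alone tighten every nut a further eighth of a turn. Finish by laying the spanner flat on the middle of the aluminium iron rest plate; leave the other things on the shelf where they are, and should the tin get knocked, slide it back to the middle of its new mark.

Things in the scene. Friction and masses are not known exactly. Their poses are not given: they have to be found in the camera images.
- manifold: white plastic water manifold, 66 x 290 x 36 mm, fixed on the shelf; origin at the centre of its underside, y along its length. Two or three brass couplings stand loose in square pockets in its top, at y = -100, 0 and +100 mm.
- riser1: brass coupling (may be absent), its 36 mm square foot 26 mm deep in a pocket; origin on its axis at the foot, 10 mm above the shelf. Captive hex nut, 30 mm across flats, 20 mm high, mid-height 62 mm above the origin; the pipe stub in it (radius 9 mm) ends at 86 mm. The black line on the nut's top meets the dark pointer on the -x side at nut = 1.6, seat = 0.
- nut1 (a joint): free run of the captive nut of riser1, rad, clockwise seen from above, slack 0.2 to 0.8 at the start, light; stops (hand-tight) at 1.6. The nut's yaw is riser yaw - (nut + seat); the direction at that yaw + 2.05 rad runs along a pair of its flats (and every 60 degrees from there).
- seat1 (a joint): further clockwise tightening of the nut of riser1 past its hand stop, rad; 0 at the start, stiff (0.25 N m), an eighth of a turn is 0.785, end of travel 1.4.
- riser2: brass coupling (may be absent), its 36 mm square foot 26 mm deep in a pocket; origin on its axis at the foot, 10 mm above the shelf. Captive hex nut, 30 mm across flats, 20 mm high, mid-height 62 mm above the origin; the pipe stub in it (radius 9 mm) ends at 86 mm. The black line on the nut's top meets the dark pointer on the -x side at nut = 1.6, seat = 0.
- nut2 (a joint): free run of the captive nut of riser2, rad, clockwise seen from above, slack 0.2 to 0.8 at the start, light; stops (hand-tight) at 1.6. The nut's yaw is riser yaw - (nut + seat); the direction at that yaw + 2.05 rad runs along a pair of its flats (and every 60 degrees from there).
- seat2 (a joint): further clockwise tightening of the nut of riser2 past its hand stop, rad; 0 at the start, stiff (0.25 N m), an eighth of a turn is 0.785, end of travel 1.4.
- riser3: brass coupling (may be absent), its 36 mm square foot 26 mm deep in a pocket; origin on its axis at the foot, 10 mm above the shelf. Captive hex nut, 30 mm across flats, 20 mm high, mid-height 62 mm above the origin; the pipe stub in it (radius 9 mm) ends at 86 mm. The black line on the nut's top meets the dark pointer on the -x side at nut = 1.6, seat = 0.
- nut3 (a joint): free run of the captive nut of riser3, rad, clockwise seen from above, slack 0.2 to 0.8 at the start, light; stops (hand-tight) at 1.6. The nut's yaw is riser yaw - (nut + seat); the direction at that yaw + 2.05 rad runs along a pair of its flats (and every 60 degrees from there).
- seat3 (a joint): further clockwise tightening of the nut of riser3 past its hand stop, rad; 0 at the start, stiff (0.25 N m), an eighth of a turn is 0.785, end of travel 1.4.
- carton: fixed open-topped cardboard carton, 140 (x) x 220 (y) x 46 mm high, walls and floor 4 mm; origin at the centre of its underside. Its two long sides (front at -x, back at +x) carry flaps; the spanner lies on its floor.
- flap_front (a joint): angle of the front flap, 58 mm long, 212 mm wide, 4 mm thick, rad: 0 lies level over the carton, 1.57 stands up, grows as it folds outward to -x, 4.0 at most (hanging down outside); starts ajar at 0.7 to 0.95 and stays where left. Its hinge runs along the carton's y at x = -68 mm, z = 46 mm of the carton.
- flap_back (a joint): angle of the back flap, 58 mm long, 212 mm wide, 4 mm thick, rad: 0 lies level over the carton, 1.57 stands up, grows as it folds outward to +x, 4.0 at most (hanging down outside); starts ajar at 0.7 to 0.95 and stays where left. Its hinge runs along the carton's y at x = +68 mm, z = 46 mm of the carton.
- spanner: loose steel open-ended spanner lying flat; origin at the middle of its underside, x towards the jaws. Handle 16 mm wide, 12 thick, from x = -95 to +30 mm, round end 24 mm wide; jaw centre at x = +65 mm, gap 33 mm wide, open to +x, throat at x = +44, prong ends at x = +83 mm, head 53 mm wide, from 1 to 11 mm above the origin.
- tin: loose stainless steel tin with a screw-top lid, diameter 64 mm over the lid (62 below), height 56 mm; origin at the centre of its underside
- mark_near (a point): centre of the circle (74 mm across) marked on the shelf in front of the carton's front flap, where the tin stands at the start
- mark_far (a point): centre of the other circle marked on the shelf, 160 mm to the side of the first, clear of the flap
- plate: fixed aluminium iron rest plate, 140 (x) x 240 (y) x 10 mm; origin at the centre of its underside
- comb: bystander: navy plastic lint comb, 100 x 50 x 16 mm, to be left alone; origin at the centre of its underside
- spray: bystander: white spray bottle, 62 mm across, 161 mm high, to be left alone; origin at the centre of its underside
- jar: bystander: amber jar, 60 mm across, 80 mm high, to be left alone; origin at the centre of its underside
- spool: bystander: white thread spool, 32 mm across, 36 mm high, to be left alone; origin at the centre of its underside
Things that resemble listed ones, but are neither listed nor needed, are in the scene too. Leave any blue or green look-alike of the riser1 alone.

How it is judged:
By the outcome, as a careful person would: the job done as asked, in the order asked, and still so for the second after the job is handed in, with the robot touching nothing.
Of riser1, riser2, riser3 only 2 to 3 are there at a start; the rules pass over those that are not, and their reading is None.
At some moment in a run one of tin may be knocked a few centimetres aside while the robot is not near it.
It also fails if it takes over 210 s, if anything falls off the work surface, if the arm or the gripper's body presses on something with over 40 N, if the wrist force passes 120 N, or if a joint passes its speed limit or range.

### The arm

A 6-joint arm with a two-finger parallel gripper is mounted at the origin on the work surface. World frame = base frame: x ahead of the robot, y to its left, z up, the work surface at z = 0. Lengths are in mm, angles in rad, forces in N, time in s.
With the tool pointing down it reaches from about 350 to 775 mm from the base axis. Payload 7.3 kg.
Tool frame: the origin (TCP) lies at the very end of the fingers, on their centre line; the grasp point (between the pads) lies 19 mm behind it; z points along the fingers, y is the line along which they close (so a half turn about z gives the same grasp; the last joint's range is limited). The gripper opens to 92 mm and grips with 3 to 60 N. Pads are 19 mm wide; open, the fingers measure 130 mm over their backs; the gripper's body (75 mm by 190 mm) begins 47 mm behind the grasp point.
Start: joints at [1.141, 0.342, 1.524, -0, 1.275, -0.146], TCP at [146.988, 504.023, 226.741] pointing down, gripper open.
Joint ranges: [-2.53, 2.53], [-0.77, 2.02], [0.04, 2.7], [-1, 4.14], [0.28, 2.66], [-3.11, 3.11]. Speed limits (rad/s): [2.57, 2.57, 3.14, 3.14, 3.14, 3.14].

### API

Orientations are given as [roll, pitch, yaw] about the fixed x, y, z axes, in that order (R = Rz(yaw) Ry(pitch) Rx(roll)).
In Python, from plant import get_obs, optics, ticket, finder gives the robot as it stands.
- The arm moves only by the tool send_rows, never from a script. Its arguments are lists of equal length, an entry for each row: "offset": the shift along the tool's x, y, z scaled (see below), a list of three; "delta_rot": the turn, a rotation vector about the tool's x, y, z scaled (see below), a list of three. In form: {"offset": [[dx, dy, dz], ...], "delta_rot": [[rx, ry, rz], ...]}. A call has 1 to 8 rows; each row is the pose to reach, as a shift and turn from the pose commanded when the call began, along the tool's axes at that moment, turning the shorter way round; what a row does not reach only later rows make up. The controller multiplies each number of a shift by 120 mm and each number of a turn by 360 degrees. A row lasts 1/8 s, in which the tool goes at most 62.5 mm and 10.7 degrees, less where a joint would pass 70% of its speed; a pose out of reach is approached as far as the arm can. A call with a number of a shift or a turn outside -1 to 1 is refused whole. A call with a gripper value outside its range is refused whole. "grip" is the opening, from 0 (shut) to 1 (fully open), set as the call begins (left out, the last holds). The fingers move at their own pace and stop on an object; the grip force is fixed at half the most. Time passes only in rows, so rows that repeat a pose let the fingers close. It gives the time, the measured TCP pose, the force, the opening and the grip force at its end, in the units of the state.
- get_obs(): the state, without advancing time (a new reading comes with each control period).
- optics.capture(name): name is "side" or "top" or "wrist"; returns the picture (384x512x3 uint8, red, green, blue); there is no depth.
- optics.get_calibration(name): a dict with "fx", "fy", "cx", "cy" (pixels), "k1" (the pictures are not rectified: a ray, as slopes to the right and down, at radius r is drawn at 1 + k1 r^2 times it, then the intrinsics apply), "world_from_camera" (4x4, takes a point from camera to world coordinates). Camera axes: x right, y down, z forward; pixel columns grow to the right and rows downward; lengths in mm; the calibration is good to about 2 mm. A picture is of the moment at which its call begins: read the wrist's pose just before it. get_calibration takes no time and is no camera call; for the wrist camera it gives the pose at the moment of the call.
- ticket.close_job(): hands the job in; it is judged then, once.
Trained networks look in the newest picture that a camera, given by its name, has taken for a name from the list of things; names that differ only in an ending like _2 or _b are one class to them, and where a whole thing is asked for, a point or a joint stands for the part that bears it (a point fixed in the world has none). Each returns a list of dicts, best first, with "confidence" (0 to 1); they miss things now and then, are a little off and sometimes report something else, mostly with a low value. They report only what shows in the picture. A call takes as long as a camera call. They do not tell look-alikes from the thing itself.
- finder.boxes_of(target, camera): "box" ([left, top, right, bottom] in pixels, round what is visible of it).
- finder.silhouettes(target, camera): "region" (384x512 bool, what is visible of it) and "box" ([left, top, right, bottom] in pixels, round what is visible of it).
- finder.pinpoint(target, camera): "uv" ([column, row] in pixels: a listed point, or the origin of a listed thing).
The state is a dict: "time": time; "joint_positions": joint angles; "dq": joint speeds; "tau": joint torques, N m; "tool_pos": TCP position; "tcp_rot": TCP orientation; "contact_force": force on the tool from outside, world axes, zero at the start; "moment": the same for the moment, N m; "grip_width": finger opening in mm; "finger_force": force on a finger pad.
Only numpy, scipy, OpenCV 4.12 (cv2) and the standard library are available. Lean on these libraries where they do the work, as an engineer would, in place of code of your own. Each camera call takes 0.05 s, during which the arm holds its last target. There are 200 camera calls.

## Working session

There is one attempt and no reset: what is moved stays moved. The work goes in short steps, Python scripts to look and compute and a tool call to move; the robot and the scene stay as the last step left them, time stands still between calls to the robot, and variables do not carry over. Pictures are saved under pics/ and viewed, at most 14 in all, crops included, and the job is handed in when it is done.

Besides the shell and the picture viewer there is one more tool, called after ">>>" as name(argument=value, ...) on one line, values as JSON. send_rows: Moves the arm, as the interface text tells. Its arguments: {"type":"object","properties":{"offset":{"type":"array"},"delta_rot":{"type":"array"},"grip":{"type":"number"}},"required":["offset","delta_rot"]}

```bash
ls; mkdir -p pics
python3 - <<'E'
from plant import get_obs, optics
import cv2
print(get_obs())
for n in("top","side"):
    im=optics.capture(n); cv2.imwrite(f"pics/{n}0.png",im[:,:,::-1])
    c=optics.get_calibration(n); print(n,c)
E
```

```text
pics
{'time': 0.0, 'joint_positions': array([ 1.14102183e+00,  3.42705747e-01,  1.52504028e+00,  3.58879145e-05,
        1.27539195e+00, -1.45959978e-01]), 'dq': array([9.32921389e-04, 5.99071359e-04, 1.84713898e-05, 7.79003039e-04,
       1.11898848e-03, 2.08341856e-03]), 'tau': array([ 1.04576040e-03, -4.31242096e+01, -2.44219619e+01,  7.18409009e-02,
        5.60849416e-02, -1.40996613e-04]), 'tool_pos': array([146.78344769, 503.63104979, 226.04565549]), 'tcp_rot': array([-3.14006875e+00, -2.58708381e-04,  2.85776746e+00]), 'contact_force': array([-0.73428153, -0.23336932,  0.56731768]), 'moment': array([-0.02862717, -0.03139879, -0.03459234]), 'finger_force': 0.0, 'grip_width': 91.79088692231208}
top {'fx': 363.7580525781468, 'fy': 363.7580525781468, 'cx': 260.0424658843772, 'cy': 191.86704884957948, 'k1': -0.10258446671744058, 'world_from_camera': array([[-1.66069410e-02, -9.85899586e-01,  1.66511909e-01,
         3.58260327e+02],
       [-9.99852373e-01,  1.71092642e-02,  1.58263184e-03,
        -5.76131803e+01],
       [-4.40921232e-03, -1.66461045e-01, -9.86038173e-01,
         1.08216574e+03],
       [ 0.00000000e+00,  0.00000000e+00,  0.00000000e+00,
         1.00000000e+00]])}
side {'fx': 396.7488811737885, 'fy': 396.7488811737885, 'cx': 249.0150776147808, 'cy': 194.2174174181861, 'k1': 0.04729057540990837, 'world_from_camera': array([[ 9.61697637e-01, -1.65047027e-01,  2.18854140e-01,
         3.29031741e+02],
       [-2.73687174e-01, -6.22612657e-01,  7.33109003e-01,
        -7.36026260e+02],
       [ 1.52638963e-02, -7.64926767e-01, -6.43936375e-01,
         6.54973399e+02],
       [ 0.00000000e+00,  0.00000000e+00,  0.00000000e+00,
         1.00000000e+00]])}
```

Run:
```python
import cv2
for n in("top","side"):
    im=cv2.imread(f"pics/{n}0.png"); cv2.imwrite(f"pics/{n}0b.png",cv2.resize(im,(800,600),interpolation=cv2.INTER_CUBIC))
```

```text
(no output)
```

View pics/top0b.png

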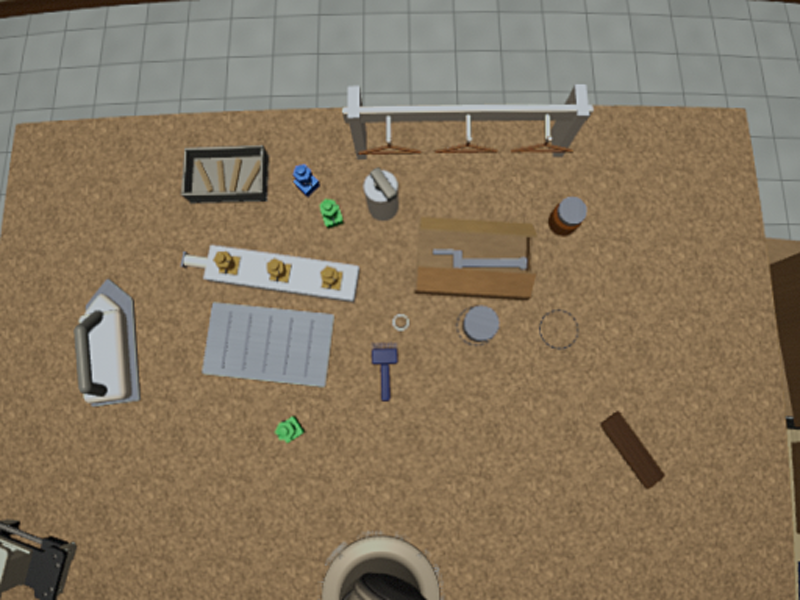

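View pics/side0b.png

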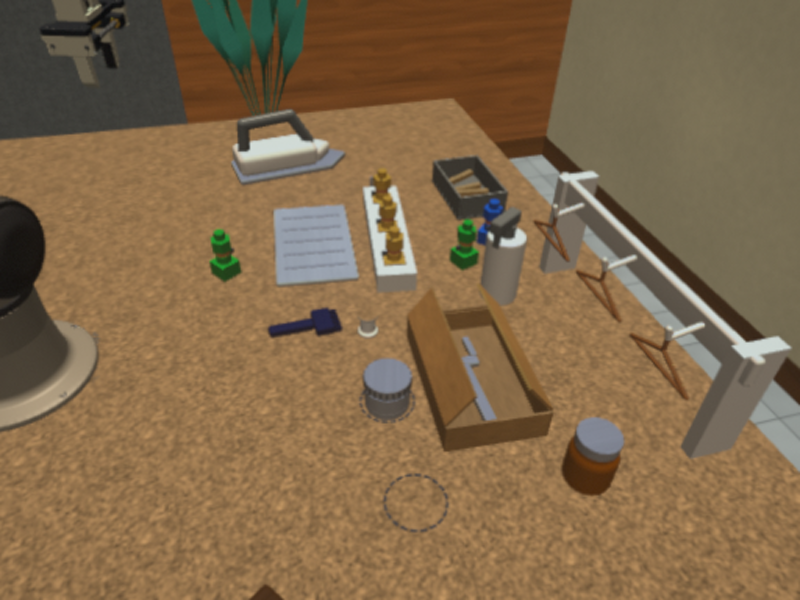

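The pictures show three brass couplings on the white manifold (top view at about (225,262), (277,269), (330,277) in 800x600 pixels). Green look-alikes stand at (331,213) and (288,429), and a blue one at (305,180); I will leave those alone. The tin is at (481,324), the far mark at (559,329), the carton at (475,258), and the plate at (268,345).

```bash
cat > h.py <<'E'
import numpy as np, cv2
from scipy.spatial.transform import Rotation as R
from scipy.optimize import least_squares
from plant import get_obs, optics, finder
def ray(c,uv):
    d=np.array([(uv[0]-c["cx"])/c["fx"],(uv[1]-c["cy"])/c["fy"]]); s=d.copy()
    for _ in range(30): s=d/(1+c["k1"]*(s@s))
    T=c["world_from_camera"]; v=T[:3,:3]@np.r_[s,1]
    return T[:3,3],v/np.linalg.norm(v)
def proj(c,p):
    T=c["world_from_camera"]; p=np.atleast_2d(p); q=(p-T[:3,3])@T[:3,:3]
    s=q[:,:2]/q[:,2:]; s=s*(1+c["k1"]*(s**2).sum(1,keepdims=True))
    return s*[c["fx"],c["fy"]]+[c["cx"],c["cy"]]
def atz(c,uv,z):
    o,v=ray(c,uv); return o+v*(z-o[2])/v[2]
def tri(obs):
    A=np.zeros((3,3));b=np.zeros(3);L=[]
    for c,uv in obs:
        o,v=ray(c,uv);P=np.eye(3)-np.outer(v,v);A+=P;b+=P@o;L.append((o,v))
    p=np.linalg.solve(A,b); return p,max(np.linalg.norm(np.cross(p-o,v)) for o,v in L)
E
python3 - <<'E'
from h import *
np.set_printoptions(precision=1,suppress=True)
C={n:optics.get_calibration(n) for n in("top","side")}
for n in C: optics.capture(n)
for t in["manifold","riser1","carton","tin","mark_near","mark_far","plate","spanner","spool","jar","spray","comb"]:
    d={n:finder.pinpoint(t,n) for n in C}
    print(t)
    for n in C:
        for x in d[n][:6]: print("  ",n,round(x["confidence"],2),np.array(x["uv"]),"z0:",atz(C[n],x["uv"],0)[:2])
    if d["top"] and d["side"]: print("  tri",*tri([(C[n],d[n][0]["uv"]) for n in C]))
E
```

```text
manifold
   top 0.55 [180.3 172. ] z0: [607.  187.4]
   side 0.74 [241.8 154.7] z0: [580.2 186.4]
   side 0.19 [197.9 154. ] z0: [457.9 221.9]
  tri [593.8 188.5  -0.1] 12.981606500739982
riser1
   top 0.67 [198.7 117.4] z0: [782.3 133.5]
   top 0.62 [183.2 271.4] z0: [307.8 173.9]
   top 0.6 [182.6 177.1] z0: [590.9 180. ]
   top 0.56 [210.7 179. ] z0: [583.3  93.6]
   top 0.52 [149.2 167.1] z0: [624.5 285.1]
   top 0.47 [217.7 139.3] z0: [708.8  72.9]
   side 0.77 [247.  152.4] z0: [598.  194.1]
   side 0.7 [252.1 171. ] z0: [587. 103.]
   side 0.66 [295.4 170.3] z0: [703.9  75.6]
   side 0.65 [245. 133.] z0: [621.  299.4]
   side 0.6 [311.8 155.7] z0: [775.5 130. ]
   side 0.59 [140.9 174.7] z0: [292.4 162.8]
  tri [655.6 113.8  87. ] 86.31436094679043
carton
   top 0.61 [300.7 168.3] z0: [ 611.8 -181.2]
   side 0.91 [303.8 242. ] z0: [ 625.  -182.2]
   side 0.6 [247.3 134.7] z0: [625.3 287.9]
  tri [ 618.  -182.7    0.7] 6.321374799517942
tin
   top 0.8 [306.6 211.8] z0: [ 478.1 -194.2]
   side 0.7 [245.  257.2] z0: [ 485.6 -190.8]
   side 0.44 [247.3 134.6] z0: [625.4 288.5]
   
[... 722 characters left out ...]
side 0.83 [297.5 245.1] z0: [ 607.9 -187.3]
   side 0.56 [305.3 243.3] z0: [ 626.8 -186.7]
  tri [ 605.  -197.    11.6] 1.9526185104806408
spool
   top 0.44 [255.9 203.9] z0: [504.6 -42.8]
   side 0.55 [238.4 208.2] z0: [511.8 -35. ]
  tri [506.6 -43.3   7.8] 3.003378984922651
jar
   top 0.68 [357.3 142.8] z0: [ 690.7 -361.2]
   side 0.78 [373.9 304.3] z0: [ 694.2 -368.9]
  tri [ 695.7 -364.3   -7.7] 2.5975750448215726
spray
   top 0.88 [245.7 129.9] z0: [737.6 -14.4]
   side 0.97 [317.9 188.9] z0: [731.5 -15.7]
  tri [735.4 -13.8  -1.5] 2.6683146252585477
comb
   top 0.54 [245.9 237.6] z0: [404.5 -11.7]
   side 0.94 [197.9 210.7] z0: [414.3 -18.4]
  tri [409.9 -11.9  -5.7] 5.167316118267627
```

```bash
cat > plan.py <<'E'
"""plan(waypoints): calls from the tracked commanded pose; a waypoint is (x,y,z,yaw[,rows]) tool down."""
import json,os
from h import *
F="cmd.json"
def load():
    if not os.path.exists(F): return np.array([146.988,504.023,226.741]),R.from_euler("xyz",[np.pi,0,2.858])
    d=json.load(open(F)); return np.array(d["p"]),R.from_quat(d["q"])
def save(p,r): json.dump({"p":list(p),"q":list(r.as_quat())},open(F,"w"))
def rot(yaw): return R.from_euler("xyz",[np.pi,0,yaw])
def yawof(r): m=r.as_matrix(); return np.arctan2(m[1,0],m[0,0])
def plan(wps,slow=None,tail=1,commit=True):
    """each waypoint is cut into as few calls as needed; each call: rows all at the end pose (fast),
    or interpolated at slow mm per row"""
    p,r=load(); out=[]
    for w in wps:
        tp=np.array(w[:3],float); tr=rot(w[3]) if np.isscalar(w[3]) else w[3]
        while True:
            d=r.inv().apply(tp-p)/120; rv=(r.inv()*tr).as_rotvec()/(2*np.pi)
            n=max(np.abs(d).max()/0.995,np.linalg.norm(rv)*360/(7*10.2), (np.linalg.norm(d)*120/slow/8 if slow else np.linalg.norm(d)*120/(7*50)))
            f=min(1,1/n) if n>0 else 1
            o=np.round(d*f,3)+0; q=np.round(rv*f,4)+0
            k=int(np.ceil(max(np.linalg.norm(o)*120/(slow or 50),np.linalg.norm(q)*360/10.2,1)))
            k=min(8,k)
            rows=[(i/k) for i in range(1,k+1)]
            rows=rows+[1]*min(tail if f==1 else 1,8-k)
            O=[[float(x) for x in np.round(o*s,3)+0] for s in rows];Q=[[float(x) for x in np.round(q*s,4)+0] for s in rows]
            print(json.dumps({"offset":O,"delta_rot":Q}))
            p=p+r.apply(np.array(o)*120); r=r*R.from_rotvec(np.array(q)*2*np.pi)
            if f==1: break
    if commit: save(p,r)
    print("end",p.round(1),"yaw",round(yawof(r),4))
E
python3 - <<'E'
from plan import *
np.set_printoptions(precision=3,suppress=True)
c=optics.get_calibration("wrist"); o=get_obs(); print({k:v for k,v in c.items()})
Rt=R.from_euler("xyz",o["tcp_rot"]); T=c["world_from_camera"]
print(Rt.inv().apply(T[:3,3]-o["tool_pos"]), (Rt.inv().as_matrix()@T[:3,:3]))
E
```

```text
{'fx': 328.05638912912457, 'fy': 328.05638912912457, 'cx': 259.4233999524497, 'cy': 193.14081361198973, 'k1': 0.03052481925645124, 'world_from_camera': array([[  0.279,   0.929,   0.244,  82.94 ],
       [  0.96 ,  -0.27 ,  -0.072, 523.573],
       [ -0.001,   0.254,  -0.967, 383.814],
       [  0.   ,   0.   ,   0.   ,   1.   ]])}
[  66.94     0.846 -157.055] [[ 0.001 -0.967 -0.254]
 [ 1.     0.001 -0.001]
 [ 0.001 -0.254  0.967]]
```

```bash
python3 -c "
from plan import *
plan([(330,380,260,3.1416),(565,240,190,3.1416)])"
```

```text
{"offset": [[-0.332, -0.107, -0.052], [-0.663, -0.214, -0.105], [-0.995, -0.321, -0.157], [-0.995, -0.321, -0.157]], "delta_rot": [[0.0, 0.0, -0.0085], [0.0, 0.0, -0.0171], [0.0, 0.0, -0.0256], [0.0, 0.0, -0.0256]]}
{"offset": [[-0.354, -0.182, -0.06], [-0.709, -0.363, -0.12], [-0.709, -0.363, -0.12]], "delta_rot": [[0.0, 0.0, -0.0098], [0.0, 0.0, -0.0195], [0.0, 0.0, -0.0195]]}
{"offset": [[-0.332, -0.197, 0.099], [-0.663, -0.395, 0.197], [-0.995, -0.592, 0.296], [-0.995, -0.592, 0.296]], "delta_rot": [[0.0, 0.0, 0.0], [0.0, 0.0, 0.0], [0.0, 0.0, 0.0], [0.0, 0.0, 0.0]]}
{"offset": [[-0.321, -0.191, 0.096], [-0.643, -0.383, 0.191], [-0.964, -0.574, 0.287], [-0.964, -0.574, 0.287]], "delta_rot": [[0.0, 0.0, 0.0], [0.0, 0.0, 0.0], [0.0, 0.0, 0.0], [0.0, 0.0, 0.0]]}
end [565. 240. 190.] yaw 3.1414
```

>>> send_rows(offset=[[-0.332,-0.107,-0.052],[-0.663,-0.214,-0.105],[-0.995,-0.321,-0.157],[-0.995,-0.321,-0.157]], delta_rot=[[0,0,-0.0085],[0,0,-0.0171],[0,0,-0.0256],[0,0,-0.0256]])

```text
time: 1.9
tool_pos: [252.9, 432.6, 246.1]
tcp_rot: [3.141, 0.001, 3.015]
contact_force: [-0.7, 0.3, -0.2]
grip_width: 92.1
finger_force: 0.0
```

>>> send_rows(offset=[[-0.354,-0.182,-0.06],[-0.709,-0.363,-0.12],[-0.709,-0.363,-0.12]], delta_rot=[[0,0,-0.0098],[0,0,-0.0195],[0,0,-0.0195]])

```text
time: 2.28
tool_pos: [331.6, 379.2, 260.2]
tcp_rot: [3.141, 0.001, 3.138]
contact_force: [-0.5, -0.7, -0.7]
grip_width: 92.1
finger_force: 0.0
```

>>> send_rows(offset=[[-0.332,-0.197,0.099],[-0.663,-0.395,0.197],[-0.995,-0.592,0.296],[-0.995,-0.592,0.296]], delta_rot=[[0,0,0],[0,0,0],[0,0,0],[0,0,0]])

```text
time: 2.78
tool_pos: [449.8, 308.3, 222.8]
tcp_rot: [-3.141, -0.002, 3.138]
contact_force: [0.3, -0.1, 0.9]
grip_width: 91.6
finger_force: 0.0
```

>>> send_rows(offset=[[-0.321,-0.191,0.096],[-0.643,-0.383,0.191],[-0.964,-0.574,0.287],[-0.964,-0.574,0.287]], delta_rot=[[0,0,0],[0,0,0],[0,0,0],[0,0,0]])

```text
time: 3.28
tool_pos: [565.2, 240.0, 188.5]
tcp_rot: [-3.141, -0.002, 3.139]
contact_force: [-0.2, -1.5, -0.6]
grip_width: 91.7
finger_force: 0.0
```

```bash
cat > snap.py <<'E'
import sys,pickle
from h import *
def snap(tag,cam="wrist"):
    c=optics.get_calibration(cam); im=optics.capture(cam)
    cv2.imwrite(f"pics/{tag}.png",im[:,:,::-1]); pickle.dump(c,open(f"pics/{tag}.pkl","wb")); return c,im
def calib(tag): return pickle.load(open(f"pics/{tag}.pkl","rb"))
E
python3 - <<'E'
from snap import *; from plan import *
c,im=snap("w1"); s=cv2.resize(im[:,:,::-1],(800,600),interpolation=cv2.INTER_CUBIC); cv2.imwrite("pics/w1b.png",s)
plan([(565,130,190,3.1416)])
E
```

```text
{"offset": [[0.0, -0.306, 0.0], [0.0, -0.611, 0.0], [0.0, -0.917, 0.0], [0.0, -0.917, 0.0]], "delta_rot": [[0.0, 0.0, 0.0], [0.0, 0.0, 0.0], [0.0, 0.0, 0.0], [0.0, 0.0, 0.0]]}
end [565. 130. 190.] yaw 3.1414
```

View pics/w1b.png

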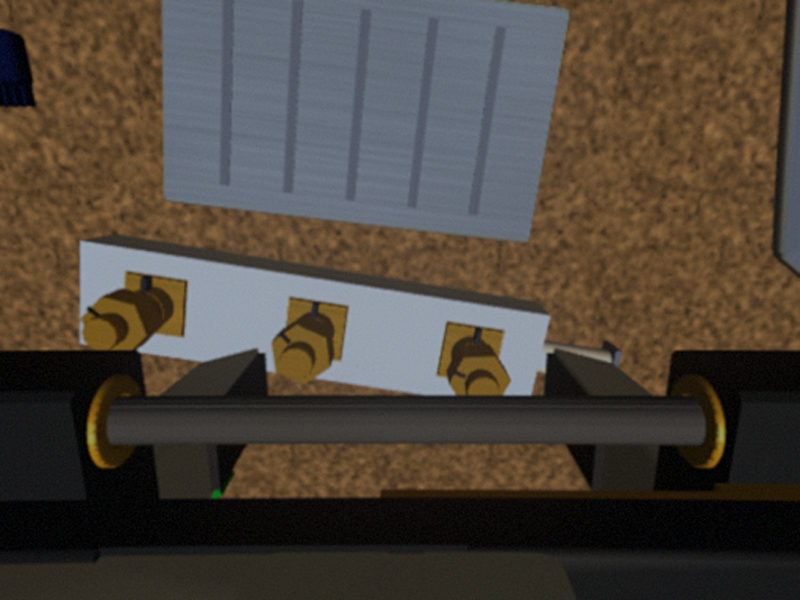

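>>> send_rows(offset=[[0,-0.917,0],[0,-0.917,0],[0,-0.917,0],[0,-0.917,0]], delta_rot=[[0,0,0],[0,0,0],[0,0,0],[0,0,0]])

```text
time: 3.82
tool_pos: [564.2, 131.9, 190.7]
tcp_rot: [3.141, 0.001, -3.141]
contact_force: [0.2, 0.7, 0.9]
grip_width: 91.8
finger_force: 0.0
```

The couplings are at (110,325), (303,350) and (480,378), with the fingers hiding the lower half. I need the camera directly above them, so I'll move the TCP to x≈655.

```bash
python3 -c "
from plan import *
plan([(650,150,160,3.1416)])
plan([(640,220,160,3.1416)])"
```

```text
{"offset": [[-0.354, 0.084, 0.125], [-0.709, 0.167, 0.25], [-0.709, 0.167, 0.25]], "delta_rot": [[0.0, 0.0, 0.0], [0.0, 0.0, 0.0], [0.0, 0.0, 0.0]]}
end [650.1 150.  160. ] yaw 3.1414
{"offset": [[0.042, 0.292, 0.0], [0.084, 0.583, 0.0], [0.084, 0.583, 0.0]], "delta_rot": [[0.0, 0.0, 0.0], [0.0, 0.0, 0.0], [0.0, 0.0, 0.0]]}
end [640. 220. 160.] yaw 3.1414
```

>>> send_rows(offset=[[-0.709,0.167,0.25],[-0.709,0.167,0.25],[-0.709,0.167,0.25],[-0.709,0.167,0.25]], delta_rot=[[0,0,0],[0,0,0],[0,0,0],[0,0,0]])

```text
time: 4.32
tool_pos: [649.0, 151.5, 160.2]
tcp_rot: [3.141, -0.001, -3.14]
contact_force: [0.1, 0.4, 0.2]
grip_width: 91.8
finger_force: 0.0
```

Run:
```python
from snap import *
c,im=snap("w2"); s=cv2.resize(im[:,:,::-1],(800,600),interpolation=cv2.INTER_CUBIC); cv2.imwrite("pics/w2b.png",s)
for t in("riser1","manifold"):
  for x in finder.pinpoint(t,"wrist")[:5]: print(t,x, atz(c,x["uv"],10 if t=="riser1" else 0))
```

```text
riser1 {'uv': [243.9, 300.1], 'confidence': 0.92} [779.39105835 135.6768658   10.        ]
riser1 {'uv': [199.9, 235.1], 'confidence': 0.9} [706.26328436  92.34549069  10.        ]
riser1 {'uv': [400.1, 143.7], 'confidence': 0.72} [615.11483301 281.90888469  10.        ]
riser1 {'uv': [183.7, 104.5], 'confidence': 0.68} [580.31497321  83.37282082  10.        ]
riser1 {'uv': [297.3, 122.4], 'confidence': 0.57} [595.75047709 186.30673166  10.        ]
```

>>> send_rows(offset=[[0.084,0.583,0],[0.084,0.583,0],[0.084,0.583,0],[0.084,0.583,0]], delta_rot=[[0,0,0],[0,0,0],[0,0,0],[0,0,0]])

```text
time: 4.97
tool_pos: [640.1, 218.7, 160.3]
tcp_rot: [-3.141, 0.0, 3.14]
contact_force: [0.5, -0.5, 0.3]
grip_width: 91.7
finger_force: 0.0
```

Run:
```python
from snap import *
c,im=snap("w3"); s=cv2.resize(im[:,:,::-1],(800,600),interpolation=cv2.INTER_CUBIC); cv2.imwrite("pics/w3b.png",s)
for t in("riser1","manifold"):
  for x in finder.pinpoint(t,"wrist")[:5]: print(t,x, atz(c,x["uv"],10 if t=="riser1" else 0))
```

```text
riser1 {'uv': [188.2, 304.8], 'confidence': 0.96} [776.24768797 143.45687697  10.        ]
riser1 {'uv': [324.4, 151.2], 'confidence': 0.91} [613.48743446 279.74646688  10.        ]
riser1 {'uv': [223.9, 131.5], 'confidence': 0.84} [595.26474711 186.2106064   10.        ]
riser1 {'uv': [113.2, 114.9], 'confidence': 0.62} [580.7426125   86.53777342  10.        ]
riser1 {'uv': [135.8, 243.8], 'confidence': 0.55} [706.66451385  94.63879071  10.        ]
```

View pics/w2b.png

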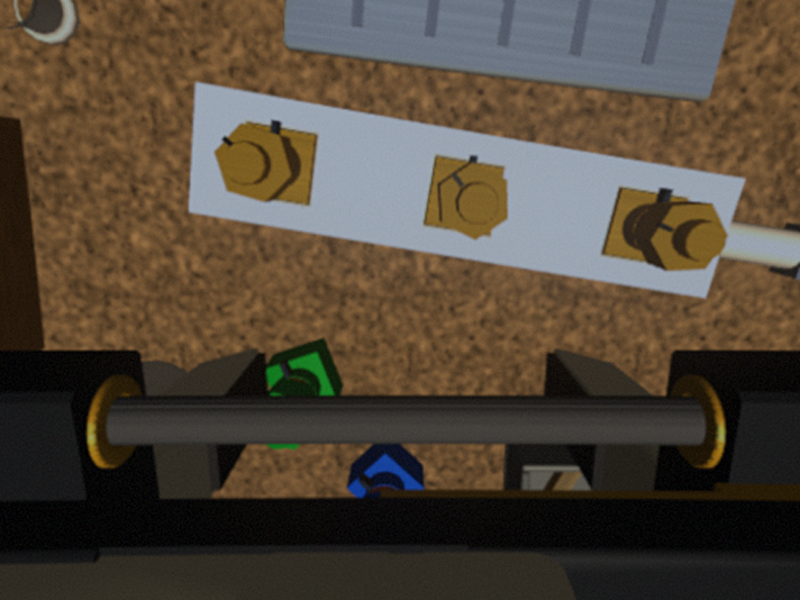

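View pics/w3b.png

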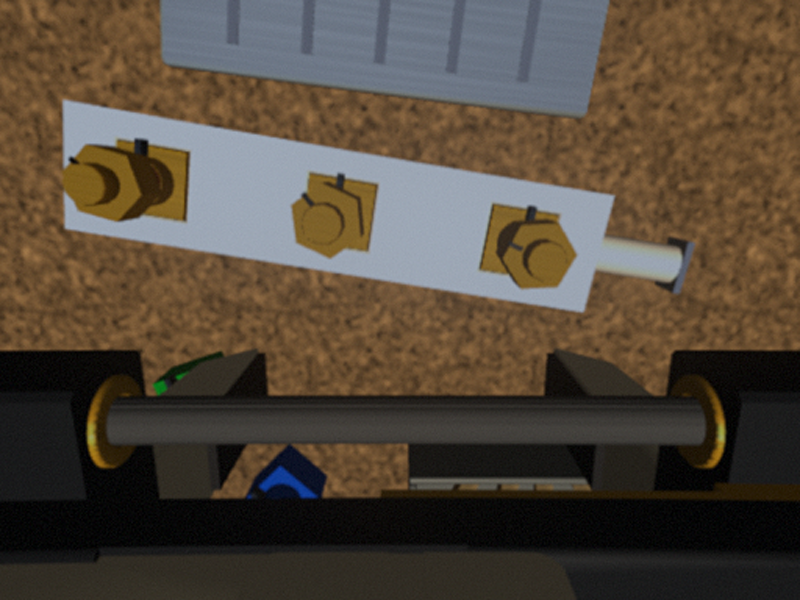

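Image up is world -x. The nuts sit at (245,165), (478,202) and (699,239) in w2 and at (90,184), (322,224) and (548,262) in w3. The black lines are at upper left of each stub, and the manifold corners are clear in both pictures. Next I'll fit these.

Run:
```python
from snap import *
np.set_printoptions(precision=2,suppress=True)
px=lambda a:(np.array(a,float)+.5)*.64-.5
C={t:calib(t) for t in("w2","w3")}
cor={"w2":px([(195,82),(189,212),(706,298),(744,178)]),"w3":px([(63,100),(66,229),(584,312),(614,195)])}
loc=np.array([(-33,-145),(33,-145),(33,145),(-33,145)])
for t in C: print(t,[atz(C[t],u,36)[:2] for u in cor[t]])
def M(p,l): c,s=np.cos(p[2]),np.sin(p[2]); return np.array(l)@np.array([[c,s],[-s,c]])+p[:2]
def res(p): 
    q=np.c_[M(p,loc),np.full(4,36.)]; return np.r_[tuple((proj(C[t],q)-cor[t]).ravel() for t in C)]
f=least_squares(res,[595,185,-.1]); print("manifold",f.x,"rms px",np.sqrt(np.mean(f.fun**2)))
print("pockets",M(f.x,[(0,-100),(0,0),(0,100)]))
stub={"w2":px([(245,165),(478,202),(699,239)]),"w3":px([(90,184),(322,224),(548,262)])}
line={"w2":px([(226,142),(457,180),(665,227)]),"w3":px([(73,160),(307,200),(513,246)])}
for i in range(3):
    p,e=tri([(C[t],stub[t][i]) for t in C]); print("stub",i,p,e)
    for t in C:
        l=atz(C[t],line[t][i],82)-np.r_[M(f.x,[(0,-100+100*i)])[0],82]; a=np.arctan2(l[1],l[0])
        print("   line",t,l[:2],"rel angle->nut",((1.6-(a-f.x[2]-np.pi))+np.pi)%(2*np.pi)-np.pi)
```

```text
w2 [array([541.23,  45.12]), array([606.  ,  34.88]), array([653.17, 320.02]), array([588.06, 329.61])]
w3 [array([541.32,  45.44]), array([606.34,  35.42]), array([653.07, 320.31]), array([588.06, 330.4 ])]
manifold [597.27 182.66  -0.16] rms px 0.6910275923966982
pockets [[581.09  83.98]
 [597.27 182.66]
 [613.46 281.34]]
stub 0 [581.21  82.12  86.6 ] 0.3213464752497699
   line w2 [ -9.16 -10.65] rel angle->nut 0.5772078036905377
   line w3 [-10.18 -10.24] rel angle->nut 0.6490018579444197
stub 1 [596.78 182.79  93.56] 0.305659158511658
   line w2 [-9.68 -8.06] rel angle->nut 0.7432158428065758
   line w3 [-9.68 -8.  ] rel angle->nut 0.7469047950438377
stub 2 [614.59 284.33  84.06] 0.957449730875326
   line w2 [ -5.01 -12.06] rel angle->nut 0.2601742038153301
   line w3 [ -5.03 -12.82] rel angle->nut 0.24039596516918316
```

```bash
python3 -c "
from plan import *
x,y=597.2,182.7
plan([(x,y,125,2.19),(x,y,64,2.19)],tail=2)"
```

```text
{"offset": [[0.06, -0.052, 0.049], [0.119, -0.104, 0.097], [0.178, -0.156, 0.146], [0.238, -0.207, 0.195], [0.298, -0.259, 0.243], [0.357, -0.311, 0.292], [0.357, -0.311, 0.292], [0.357, -0.311, 0.292]], "delta_rot": [[0.0, 0.0, 0.0252], [0.0, 0.0, 0.0505], [0.0, 0.0, 0.0757], [0.0, 0.0, 0.1009], [0.0, 0.0, 0.1262], [0.0, 0.0, 0.1514], [0.0, 0.0, 0.1514], [0.0, 0.0, 0.1514]]}
{"offset": [[0.0, 0.0, 0.254], [0.0, 0.001, 0.508], [0.0, 0.001, 0.508], [0.0, 0.001, 0.508]], "delta_rot": [[0.0, 0.0, 0.0], [0.0, 0.0, 0.0], [0.0, 0.0, 0.0], [0.0, 0.0, 0.0]]}
end [597.2 182.7  64. ] yaw 2.1901
```

>>> send_rows(offset=[[0.06,-0.052,0],[0.119,-0.104,0],[0.178,-0.156,0],[0.238,-0.207,0.1],[0.298,-0.259,0.2],[0.357,-0.311,0.292],[0.357,-0.311,0.292],[0.357,-0.311,0.292]], delta_rot=[[0,0,0.0252],[0,0,0.0505],[0,0,0.0757],[0,0,0.1009],[0,0,0.1262],[0,0,0.1514],[0,0,0.1514],[0,0,0.1514]], grip=0.65)

```text
time: 6.12
tool_pos: [597.8, 182.4, 125.6]
tcp_rot: [3.14, 0.0, 2.192]
contact_force: [0.1, -0.2, -0.2]
grip_width: 59.6
finger_force: 0.0
```

>>> send_rows(offset=[[0,0,0.17],[0,0,0.34],[0,0,0.508],[0,0,0.508],[0,0,0.508]], delta_rot=[[0,0,0],[0,0,0],[0,0,0],[0,0,0],[0,0,0]])

```text
time: 6.75
tool_pos: [598.0, 182.8, 65.1]
tcp_rot: [3.14, 0.001, 2.191]
contact_force: [0.5, 0.3, -0.7]
grip_width: 59.5
finger_force: 0.0
```

>>> send_rows(offset=[[0,0,0],[0,0,0],[0,0,0],[0,0,0],[0,0,0]], delta_rot=[[0,0,0],[0,0,0],[0,0,0],[0,0,0],[0,0,0]], grip=0.25)

```text
time: 7.38
tool_pos: [596.9, 182.4, 64.2]
tcp_rot: [-3.141, 0.0, 2.19]
contact_force: [-2.4, -2.2, 3.9]
grip_width: 29.6
finger_force: 30.0
```

>>> send_rows(offset=[[0,0,0],[0,0,0],[0,0,0],[0,0,0],[0,0,0],[0,0,0],[0,0,0]], delta_rot=[[0,0,0.02],[0,0,0.04],[0,0,0.06],[0,0,0.08],[0,0,0.1],[0,0,0.12],[0,0,0.12]])

```text
time: 8.25
tool_pos: [596.9, 182.2, 64.2]
tcp_rot: [-3.141, 0.0, 1.437]
contact_force: [-3.0, -2.7, 2.8]
grip_width: 29.8
finger_force: 30.0
```

```bash
python3 -c "
from h import *
o=get_obs(); print(o['moment'],o['tcp_rot'],o['contact_force'],o['tau'][5])"
```

```text
[-0.60108913  0.53088731 -0.05010026] [-3.14126670e+00  4.83171487e-04  1.43702848e+00] [-2.95697747 -2.68751053  2.7817017 ] 0.663861595094204
```

>>> send_rows(offset=[[0,0,0],[0,0,0]], delta_rot=[[0,0,0.008],[0,0,0.008]])

```text
time: 8.5
tool_pos: [596.9, 182.3, 64.2]
tcp_rot: [-3.141, 0.0, 1.388]
contact_force: [-2.8, -2.5, 5.6]
grip_width: 29.6
finger_force: 30.0
```

```bash
python3 -c "
from h import *
o=get_obs(); print(o['moment'],o['tcp_rot'],o['contact_force'],o['tau'][5])"
```

```text
[-0.63469892  0.6599973   0.00387249] [-3.14122081e+00  3.56827186e-04  1.38820892e+00] [-2.81338322 -2.53647932  5.57538377] 0.2336135320365429
```

```bash
cat > m.py <<'E'
from h import *
o=get_obs(); print(np.round(o['moment'],3),np.round(o['tcp_rot'],4),np.round(o['contact_force'],1),round(o['tau'][5],3))
E
cat > /dev/null
```

```text
(no output)
```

>>> send_rows(offset=[[0,0,0],[0,0,0]], delta_rot=[[0,0,0.004],[0,0,0.004]])

```text
time: 8.75
tool_pos: [596.9, 182.3, 64.2]
tcp_rot: [-3.141, 0.0, 1.363]
contact_force: [-4.1, -1.6, 5.2]
grip_width: 29.9
finger_force: 30.0
```

```bash
python3 m.py
```

```text
[-0.686  0.747  0.072] [-3.1412e+00  4.0000e-04  1.3632e+00] [-4.1 -1.6  5.2] 0.134
```

>>> send_rows(offset=[[0,0,0],[0,0,0]], delta_rot=[[0,0,0.003],[0,0,0.003]])

```text
time: 9.0
tool_pos: [596.8, 182.3, 64.2]
tcp_rot: [-3.141, 0.001, 1.344]
contact_force: [-3.4, -2.4, 5.8]
grip_width: 29.6
finger_force: 30.0
```

```bash
python3 m.py
```

```text
[-0.698  0.716  0.055] [-3.1412e+00  5.0000e-04  1.3445e+00] [-3.4 -2.4  5.8] 0.125
```

>>> send_rows(offset=[[0,0,0],[0,0,0]], delta_rot=[[0,0,0.002],[0,0,0.002]])

```text
time: 9.25
tool_pos: [596.8, 182.3, 64.2]
tcp_rot: [-3.141, 0.001, 1.332]
contact_force: [-3.9, -3.4, 4.7]
grip_width: 29.5
finger_force: 30.0
```

```bash
python3 m.py
```

```text
[-0.706  0.73   0.226] [-3.1412e+00  7.0000e-04  1.3323e+00] [-3.9 -3.4  4.7] 0.255
```

```bash
python3 -c "
from plan import *
p,r=load(); print(p, yawof(r)); a=2*np.pi*(.12+.008+.004+.003+.002); r=r*R.from_rotvec([0,0,a]); save(p,r); print(yawof(r))
plan([(597.2,182.7,125,yawof(r)),(580.9,83.5,125,2.325),(580.9,83.5,64,2.325)],tail=2)
"
```

```text
[597.24131963 182.71426348  64.021     ] 2.19009740184681
1.3293010147632065
{"offset": [[0.0, 0.0, -0.254], [0.0, 0.0, -0.508], [0.0, 0.0, -0.508], [0.0, 0.0, -0.508]], "delta_rot": [[0.0, 0.0, 0.0], [0.0, 0.0, 0.0], [0.0, 0.0, 0.0], [0.0, 0.0, 0.0]]}
{"offset": [[-0.139, 0.011, 0.0], [-0.278, 0.022, 0.0], [-0.418, 0.033, 0.0], [-0.557, 0.044, 0.0], [-0.696, 0.055, 0.0], [-0.835, 0.066, 0.0], [-0.835, 0.066, 0.0], [-0.835, 0.066, 0.0]], "delta_rot": [[0.0, 0.0, -0.0264], [0.0, 0.0, -0.0528], [0.0, 0.0, -0.0792], [0.0, 0.0, -0.1057], [0.0, 0.0, -0.1321], [0.0, 0.0, -0.1585], [0.0, 0.0, -0.1585], [0.0, 0.0, -0.1585]]}
{"offset": [[0.0, 0.0, 0.254], [0.0, -0.001, 0.508], [0.0, -0.001, 0.508], [0.0, -0.001, 0.508]], "delta_rot": [[0.0, 0.0, 0.0], [0.0, 0.0, 0.0], [0.0, 0.0, 0.0], [0.0, 0.0, 0.0]]}
end [580.9  83.4  64. ] yaw 2.3252
```

>>> send_rows(offset=[[0,0,0],[0,0,0],[0,0,-0.254],[0,0,-0.508],[0,0,-0.508]], delta_rot=[[0,0,0],[0,0,0],[0,0,0],[0,0,0],[0,0,0]], grip=0.65)

```text
time: 9.88
tool_pos: [598.9, 183.1, 127.4]
tcp_rot: [3.136, -0.003, 1.33]
contact_force: [-0.6, -1.0, 0.6]
grip_width: 59.3
finger_force: 0.0
```

>>> send_rows(offset=[[-0.139,0.011,0],[-0.278,0.022,0],[-0.418,0.033,0],[-0.557,0.044,0],[-0.696,0.055,0],[-0.835,0.066,0],[-0.835,0.066,0],[-0.835,0.066,0]], delta_rot=[[0,0,-0.0264],[0,0,-0.0528],[0,0,-0.0792],[0,0,-0.1057],[0,0,-0.1321],[0,0,-0.1585],[0,0,-0.1585],[0,0,-0.1585]])

```text
time: 10.88
tool_pos: [580.7, 83.9, 124.3]
tcp_rot: [-3.141, -0.001, 2.322]
contact_force: [-1.4, 0.5, -0.4]
grip_width: 59.7
finger_force: 0.0
```

>>> send_rows(offset=[[0,0,0.17],[0,0,0.34],[0,0,0.508],[0,0,0.508],[0,0,0.508]], delta_rot=[[0,0,0],[0,0,0],[0,0,0],[0,0,0],[0,0,0]])

```text
time: 11.5
tool_pos: [581.3, 83.9, 64.6]
tcp_rot: [3.141, 0.001, 2.325]
contact_force: [0.4, 0.2, 0.4]
grip_width: 60.0
finger_force: 0.0
```

>>> send_rows(offset=[[0,0,0],[0,0,0],[0,0,0],[0,0,0],[0,0,0]], delta_rot=[[0,0,0],[0,0,0],[0,0,0],[0,0,0],[0,0,0]], grip=0.25)

```text
time: 12.12
tool_pos: [580.8, 83.2, 64.2]
tcp_rot: [-3.142, 0.0, 2.325]
contact_force: [-1.6, -1.5, 3.2]
grip_width: 29.7
finger_force: 30.0
```

>>> send_rows(offset=[[0,0,0],[0,0,0],[0,0,0],[0,0,0],[0,0,0],[0,0,0],[0,0,0],[0,0,0]], delta_rot=[[0,0,0.02],[0,0,0.04],[0,0,0.06],[0,0,0.08],[0,0,0.1],[0,0,0.12],[0,0,0.142],[0,0,0.142]])

```text
time: 13.12
tool_pos: [580.2, 82.9, 64.2]
tcp_rot: [-3.14, 0.001, 1.431]
contact_force: [-4.2, -2.3, 4.7]
grip_width: 29.5
finger_force: 30.0
```

```bash
python3 m.py
```

```text
[-0.708  0.656  0.002] [-3.1405e+00  9.0000e-04  1.4314e+00] [-4.2 -2.3  4.7] 0.525
```

>>> send_rows(offset=[[0,0,0],[0,0,0]], delta_rot=[[0,0,0.005],[0,0,0.005]])

```text
time: 13.38
tool_pos: [580.2, 83.0, 64.2]
tcp_rot: [-3.14, 0.001, 1.401]
contact_force: [-4.4, -2.7, 6.4]
grip_width: 29.6
finger_force: 30.0
```

```bash
python3 m.py
```

```text
[-0.702  0.842  0.025] [-3.1404e+00  8.0000e-04  1.4014e+00] [-4.4 -2.7  6.4] 0.146
```

>>> send_rows(offset=[[0,0,0],[0,0,0]], delta_rot=[[0,0,0.004],[0,0,0.004]])

```text
time: 13.62
tool_pos: [580.2, 83.0, 64.2]
tcp_rot: [-3.14, 0.001, 1.376]
contact_force: [-3.9, -2.7, 5.5]
grip_width: 29.8
finger_force: 30.0
```

```bash
python3 m.py
```

```text
[-0.678  0.808 -0.01 ] [-3.1404e+00  9.0000e-04  1.3764e+00] [-3.9 -2.7  5.5] 0.136
```

>>> send_rows(offset=[[0,0,0],[0,0,0]], delta_rot=[[0,0,0.003],[0,0,0.003]])

```text
time: 13.88
tool_pos: [580.1, 82.9, 64.2]
tcp_rot: [-3.14, 0.001, 1.358]
contact_force: [-4.1, -2.7, 6.3]
grip_width: 29.3
finger_force: 30.0
```

```bash
python3 m.py
```

```text
[-0.696  0.871  0.051] [-3.1404e+00  9.0000e-04  1.3576e+00] [-4.1 -2.7  6.3] 0.126
```

>>> send_rows(offset=[[0,0,0],[0,0,0]], delta_rot=[[0,0,0.002],[0,0,0.002]])

```text
time: 14.12
tool_pos: [580.1, 83.0, 64.2]
tcp_rot: [-3.14, 0.001, 1.345]
contact_force: [-4.7, -3.5, 5.4]
grip_width: 30.2
finger_force: 30.0
```

```bash
python3 m.py
```

```text
[-0.7    0.878  0.083] [-3.1404e+00  1.0000e-03  1.3452e+00] [-4.7 -3.5  5.4] 0.118
```

>>> send_rows(offset=[[0,0,0],[0,0,0]], delta_rot=[[0,0,0.0015],[0,0,0.0015]])

```text
time: 14.38
tool_pos: [580.1, 82.9, 64.2]
tcp_rot: [-3.14, 0.001, 1.336]
contact_force: [-3.5, -2.8, 6.2]
grip_width: 29.3
finger_force: 30.0
```

```bash
python3 m.py
```

```text
[-0.684  0.866  0.062] [-3.1403e+00  1.0000e-03  1.3357e+00] [-3.5 -2.8  6.2] 0.115
```

>>> send_rows(offset=[[0,0,0],[0,0,0]], delta_rot=[[0,0,0.001],[0,0,0.001]])

```text
time: 14.62
tool_pos: [580.1, 83.0, 64.2]
tcp_rot: [-3.14, 0.001, 1.33]
contact_force: [-4.1, -2.6, 4.9]
grip_width: 29.9
finger_force: 30.0
```

```bash
python3 m.py
```

```text
[-0.631  0.885  0.094] [-3.1402e+00  1.0000e-03  1.3295e+00] [-4.1 -2.6  4.9] 0.111
```

Not yet at the stop, so I'll keep creeping.

>>> send_rows(offset=[[0,0,0],[0,0,0]], delta_rot=[[0,0,0.0015],[0,0,0.0015]])

```text
time: 14.88
tool_pos: [580.1, 83.0, 64.2]
tcp_rot: [-3.14, 0.001, 1.32]
contact_force: [-4.2, -3.4, 5.1]
grip_width: 29.8
finger_force: 30.0
```

```bash
python3 m.py
```

```text
[-0.695  0.879  0.081] [-3.1404e+00  1.0000e-03  1.3201e+00] [-4.2 -3.4  5.1] 0.115
```

>>> send_rows(offset=[[0,0,0],[0,0,0]], delta_rot=[[0,0,0.0015],[0,0,0.0015]])

```text
time: 15.12
tool_pos: [580.1, 82.9, 64.2]
tcp_rot: [-3.14, 0.001, 1.311]
contact_force: [-5.6, -3.0, 6.6]
grip_width: 29.5
finger_force: 30.0
```

```bash
python3 m.py
```

```text
[-0.675  0.857  0.256] [-3.1403e+00  1.2000e-03  1.3110e+00] [-5.6 -3.   6.6] 0.258
```

```bash
python3 -c "
from plan import *
p,r=load(); r=r*R.from_rotvec([0,0,2*np.pi*.1615]); save(p,r); print(yawof(r))
plan([(580.9,83.5,125,yawof(r)),(613.7,282,125,2.685),(613.7,282,64,2.685)],tail=2)
"
```

```text
1.3104514588416676
{"offset": [[0.0, 0.0, -0.254], [0.0, 0.0, -0.508], [0.0, 0.0, -0.508], [0.0, 0.0, -0.508]], "delta_rot": [[0.0, 0.0, 0.0], [0.0, 0.0, 0.0], [0.0, 0.0, 0.0], [0.0, 0.0, 0.0]]}
{"offset": [[0.199, -0.019, 0.0], [0.398, -0.038, 0.0], [0.597, -0.058, 0.0], [0.796, -0.077, 0.0], [0.995, -0.096, 0.0], [0.995, -0.096, 0.0]], "delta_rot": [[0.0, 0.0, -0.0261], [0.0, 0.0, -0.0522], [0.0, 0.0, -0.0782], [0.0, 0.0, -0.1043], [0.0, 0.0, -0.1304], [0.0, 0.0, -0.1304]]}
{"offset": [[0.127, 0.112, 0.0], [0.254, 0.224, 0.0], [0.381, 0.336, 0.0], [0.508, 0.448, 0.0], [0.508, 0.448, 0.0], [0.508, 0.448, 0.0]], "delta_rot": [[0.0, 0.0, -0.0221], [0.0, 0.0, -0.0442], [0.0, 0.0, -0.0663], [0.0, 0.0, -0.0884], [0.0, 0.0, -0.0884], [0.0, 0.0, -0.0884]]}
{"offset": [[0.0, 0.0, 0.254], [0.0, 0.0, 0.508], [0.0, 0.0, 0.508], [0.0, 0.0, 0.508]], "delta_rot": [[0.0, 0.0, 0.0], [0.0, 0.0, 0.0], [0.0, 0.0, 0.0], [0.0, 0.0, 0.0]]}
end [613.7 282.   64. ] yaw 2.6852
```

>>> send_rows(offset=[[0,0,0],[0,0,0],[0,0,-0.254],[0,0,-0.508],[0,0,-0.508]], delta_rot=[[0,0,0],[0,0,0],[0,0,0],[0,0,0],[0,0,0]], grip=0.65)

```text
time: 15.75
tool_pos: [582.6, 83.6, 127.3]
tcp_rot: [3.136, -0.002, 1.31]
contact_force: [-0.0, -0.6, -0.4]
grip_width: 59.5
finger_force: 0.0
```

>>> send_rows(offset=[[0.199,-0.019,0],[0.398,-0.038,0],[0.597,-0.058,0],[0.796,-0.077,0],[0.995,-0.096,0],[0.995,-0.096,0]], delta_rot=[[0,0,-0.0261],[0,0,-0.0522],[0,0,-0.0782],[0,0,-0.1043],[0,0,-0.1304],[0,0,-0.1304]])

```text
time: 16.5
tool_pos: [599.9, 203.1, 123.4]
tcp_rot: [-3.14, -0.001, 2.131]
contact_force: [0.1, -0.7, -0.7]
grip_width: 59.7
finger_force: 0.0
```

>>> send_rows(offset=[[0.127,0.112,0],[0.254,0.224,0],[0.381,0.336,0],[0.508,0.448,0],[0.508,0.448,0],[0.508,0.448,0]], delta_rot=[[0,0,-0.0221],[0,0,-0.0442],[0,0,-0.0663],[0,0,-0.0884],[0,0,-0.0884],[0,0,-0.0884]])

```text
time: 17.25
tool_pos: [613.5, 280.7, 124.4]
tcp_rot: [-3.141, -0.001, 2.681]
contact_force: [0.3, 0.2, 0.2]
grip_width: 60.1
finger_force: 0.0
```

>>> send_rows(offset=[[0,0,0.17],[0,0,0.34],[0,0,0.508],[0,0,0.508],[0,0,0.508]], delta_rot=[[0,0,0],[0,0,0],[0,0,0],[0,0,0],[0,0,0]])

```text
time: 17.88
tool_pos: [614.2, 281.4, 64.9]
tcp_rot: [3.141, 0.001, 2.683]
contact_force: [0.3, 0.2, 0.6]
grip_width: 59.8
finger_force: 0.0
```

>>> send_rows(offset=[[0,0,0],[0,0,0],[0,0,0],[0,0,0],[0,0,0]], delta_rot=[[0,0,0],[0,0,0],[0,0,0],[0,0,0],[0,0,0]], grip=0.25)

```text
time: 18.5
tool_pos: [613.6, 281.6, 64.3]
tcp_rot: [-3.141, 0.0, 2.685]
contact_force: [-1.0, -3.1, 3.1]
grip_width: 29.7
finger_force: 29.9
```

>>> send_rows(offset=[[0,0,0],[0,0,0],[0,0,0],[0,0,0],[0,0,0],[0,0,0],[0,0,0],[0,0,0]], delta_rot=[[0,0,0.02],[0,0,0.04],[0,0,0.06],[0,0,0.08],[0,0,0.1],[0,0,0.12],[0,0,0.14],[0,0,0.14]])

```text
time: 19.5
tool_pos: [613.5, 281.1, 64.3]
tcp_rot: [-3.141, 0.001, 1.804]
contact_force: [-2.6, -4.5, 4.0]
grip_width: 29.8
finger_force: 29.9
```

>>> send_rows(offset=[[0,0,0],[0,0,0],[0,0,0],[0,0,0],[0,0,0]], delta_rot=[[0,0,0.02],[0,0,0.04],[0,0,0.06],[0,0,0.066],[0,0,0.066]])

```text
time: 20.12
tool_pos: [613.3, 280.9, 64.2]
tcp_rot: [-3.141, 0.002, 1.391]
contact_force: [-2.4, -5.0, 4.9]
grip_width: 30.4
finger_force: 29.9
```

```bash
python3 m.py
```

```text
[-1.139  0.594  0.002] [-3.1409e+00  1.8000e-03  1.3914e+00] [-2.4 -5.   4.9] 0.202
```

>>> send_rows(offset=[[0,0,0],[0,0,0]], delta_rot=[[0,0,0.004],[0,0,0.004]])

```text
time: 20.38
tool_pos: [613.3, 280.9, 64.2]
tcp_rot: [-3.141, 0.002, 1.367]
contact_force: [-3.6, -6.4, 5.4]
grip_width: 29.8
finger_force: 29.9
```

```bash
python3 m.py
```

```text
[-1.258  0.599  0.058] [-3.1408e+00  1.9000e-03  1.3666e+00] [-3.6 -6.4  5.4] 0.168
```

>>> send_rows(offset=[[0,0,0],[0,0,0]], delta_rot=[[0,0,0.002],[0,0,0.002]])

```text
time: 20.62
tool_pos: [613.3, 280.9, 64.2]
tcp_rot: [-3.141, 0.002, 1.354]
contact_force: [-3.4, -5.3, 4.6]
grip_width: 30.1
finger_force: 29.9
```

```bash
python3 m.py
```

```text
[-1.172  0.571  0.123] [-3.1409e+00  2.0000e-03  1.3542e+00] [-3.4 -5.3  4.6] 0.136
```

>>> send_rows(offset=[[0,0,0],[0,0,0]], delta_rot=[[0,0,0.0015],[0,0,0.0015]])

```text
time: 20.88
tool_pos: [613.3, 280.9, 64.2]
tcp_rot: [-3.141, 0.002, 1.345]
contact_force: [-4.1, -5.6, 5.0]
grip_width: 29.5
finger_force: 29.9
```

```bash
python3 m.py
```

```text
[-1.284  0.582  0.121] [-3.1409e+00  2.0000e-03  1.3448e+00] [-4.1 -5.6  5. ] 0.127
```

>>> send_rows(offset=[[0,0,0],[0,0,0]], delta_rot=[[0,0,0.0015],[0,0,0.0015]])

```text
time: 21.12
tool_pos: [613.2, 280.9, 64.2]
tcp_rot: [-3.141, 0.002, 1.335]
contact_force: [-3.3, -5.9, 5.1]
grip_width: 29.5
finger_force: 29.9
```

```bash
python3 m.py
```

```text
[-1.275  0.581  0.124] [-3.1409e+00  2.0000e-03  1.3353e+00] [-3.3 -5.9  5.1] 0.139
```

>>> send_rows(offset=[[0,0,0],[0,0,0]], delta_rot=[[0,0,0.0015],[0,0,0.0015]])

```text
time: 21.38
tool_pos: [613.2, 280.8, 64.2]
tcp_rot: [-3.141, 0.002, 1.326]
contact_force: [-3.5, -6.8, 5.1]
grip_width: 29.9
finger_force: 29.9
```

```bash
python3 m.py
```

```text
[-1.277  0.619  0.191] [-3.1408e+00  2.3000e-03  1.3262e+00] [-3.5 -6.8  5.1] 0.27
```

```bash
python3 -c "
from plan import *
p,r=load(); r=r*R.from_rotvec([0,0,2*np.pi*.2165]); save(p,r); print(yawof(r))
plan([(613.7,282,190,yawof(r)),(630,-220,220,3.1416)],tail=2)
"
```

```text
1.3249027850481805
{"offset": [[0.0, 0.0, -0.332], [0.0, 0.0, -0.663], [0.0, 0.0, -0.995], [0.0, 0.0, -0.995]], "delta_rot": [[0.0, 0.0, 0.0], [0.0, 0.0, 0.0], [0.0, 0.0, 0.0], [0.0, 0.0, 0.0]]}
{"offset": [[0.0, 0.0, -0.055], [0.0, 0.0, -0.055], [0.0, 0.0, -0.055]], "delta_rot": [[0.0, 0.0, 0.0], [0.0, 0.0, 0.0], [0.0, 0.0, 0.0]]}
{"offset": [[-0.332, 0.095, -0.021], [-0.663, 0.189, -0.041], [-0.995, 0.284, -0.062], [-0.995, 0.284, -0.062]], "delta_rot": [[0.0, 0.0, -0.0238], [0.0, 0.0, -0.0477], [0.0, 0.0, -0.0715], [0.0, 0.0, -0.0715]]}
{"offset": [[-0.332, -0.057, -0.02], [-0.663, -0.115, -0.04], [-0.995, -0.172, -0.06], [-0.995, -0.172, -0.06]], "delta_rot": [[0.0, 0.0, -0.0232], [0.0, 0.0, -0.0465], [0.0, 0.0, -0.0697], [0.0, 0.0, -0.0697]]}
{"offset": [[-0.332, -0.231, -0.024], [-0.663, -0.462, -0.048], [-0.995, -0.693, -0.072], [-0.995, -0.693, -0.072]], "delta_rot": [[0.0, 0.0, -0.0279], [0.0, 0.0, -0.0559], [0.0, 0.0, -0.0838], [0.0, 0.0, -0.0838]]}
{"offset": [[-0.13, -0.281, -0.019], [-0.261, -0.561, -0.037], [-0.391, -0.842, -0.056], [-0.391, -0.842, -0.056], [-0.391, -0.842, -0.056]], "delta_rot": [[0.0, 0.0, -0.0214], [0.0, 0.0, -0.0427], [0.0, 0.0, -0.0641], [0.0, 0.0, -0.0641], [0.0, 0.0, -0.0641]]}
end [ 630. -220.  220.] yaw 3.1414
```

>>> send_rows(offset=[[0,0,0],[0,0,0],[0,0,-0.332],[0,0,-0.663],[0,0,-0.995],[0,0,-0.995]], delta_rot=[[0,0,0],[0,0,0],[0,0,0],[0,0,0],[0,0,0],[0,0,0]], grip=0.65)

```text
time: 22.12
tool_pos: [615.6, 283.0, 187.6]
tcp_rot: [3.135, -0.005, 1.325]
contact_force: [0.3, 0.2, 0.4]
grip_width: 59.9
finger_force: 0.0
```

>>> send_rows(offset=[[0,0,-0.055],[0,0,-0.055]], delta_rot=[[0,0,0],[0,0,0]])

```text
time: 22.38
tool_pos: [613.4, 282.0, 189.3]
tcp_rot: [-3.141, 0.0, 1.325]
contact_force: [1.0, -0.6, -0.2]
grip_width: 59.7
finger_force: 0.0
```

>>> send_rows(offset=[[-0.332,0.095,-0.021],[-0.663,0.189,-0.041],[-0.995,0.284,-0.062],[-0.995,0.284,-0.062]], delta_rot=[[0,0,-0.0238],[0,0,-0.0477],[0,0,-0.0715],[0,0,-0.0715]])

```text
time: 22.88
tool_pos: [617.7, 154.9, 196.7]
tcp_rot: [-3.14, 0.0, 1.771]
contact_force: [0.3, -0.0, -0.6]
grip_width: 59.7
finger_force: 0.0
```

>>> send_rows(offset=[[-0.332,-0.057,-0.02],[-0.663,-0.115,-0.04],[-0.995,-0.172,-0.06],[-0.995,-0.172,-0.06]], delta_rot=[[0,0,-0.0232],[0,0,-0.0465],[0,0,-0.0697],[0,0,-0.0697]])

```text
time: 23.38
tool_pos: [621.6, 35.0, 203.9]
tcp_rot: [-3.141, -0.0, 2.208]
contact_force: [0.4, 0.4, 0.5]
grip_width: 59.9
finger_force: 0.0
```

>>> send_rows(offset=[[-0.332,-0.231,-0.024],[-0.663,-0.462,-0.048],[-0.995,-0.693,-0.072],[-0.995,-0.693,-0.072]], delta_rot=[[0,0,-0.0279],[0,0,-0.0559],[0,0,-0.0838],[0,0,-0.0838]])

```text
time: 23.88
tool_pos: [626.5, -110.5, 212.5]
tcp_rot: [-3.142, -0.001, 2.734]
contact_force: [0.7, 0.9, -1.1]
grip_width: 59.7
finger_force: 0.0
```

>>> send_rows(offset=[[-0.13,-0.281,-0.019],[-0.261,-0.561,-0.037],[-0.391,-0.842,-0.056],[-0.391,-0.842,-0.056],[-0.391,-0.842,-0.056]], delta_rot=[[0,0,-0.0214],[0,0,-0.0427],[0,0,-0.0641],[0,0,-0.0641],[0,0,-0.0641]])

```text
time: 24.5
tool_pos: [630.2, -217.9, 219.3]
tcp_rot: [3.14, -0.001, 3.14]
contact_force: [0.5, -0.2, -0.8]
grip_width: 59.9
finger_force: 0.0
```

Run:
```python
from snap import *; from plan import *
c,im=snap("c1"); s=cv2.resize(im[:,:,::-1],(800,600),interpolation=cv2.INTER_CUBIC); cv2.imwrite("pics/c1b.png",s)
for t in("tin","mark_far","mark_near","spanner","carton"):
  for x in finder.pinpoint(t,"wrist")[:2]: print(t,x, atz(c,x["uv"],0))
plan([(590,-250,190,3.1416)])
```

```text
tin {'uv': [307.5, 0.4], 'confidence': 0.92} [ 459.10401412 -168.17669831    0.        ]
mark_far {'uv': [425.2, 47.3], 'confidence': 0.6} [503.89157467 -43.11228473   0.        ]
spanner {'uv': [281.3, 151.8], 'confidence': 0.97} [ 612.95358271 -192.23280763    0.        ]
carton {'uv': [287.1, 156.8], 'confidence': 0.77} [ 618.7256305  -185.45957104    0.        ]
{"offset": [[0.166, -0.125, 0.125], [0.333, -0.25, 0.25], [0.333, -0.25, 0.25]], "delta_rot": [[0.0, 0.0, 0.0], [0.0, 0.0, 0.0], [0.0, 0.0, 0.0]]}
end [ 590. -250.  190.] yaw 3.1414
```

View pics/c1b.png

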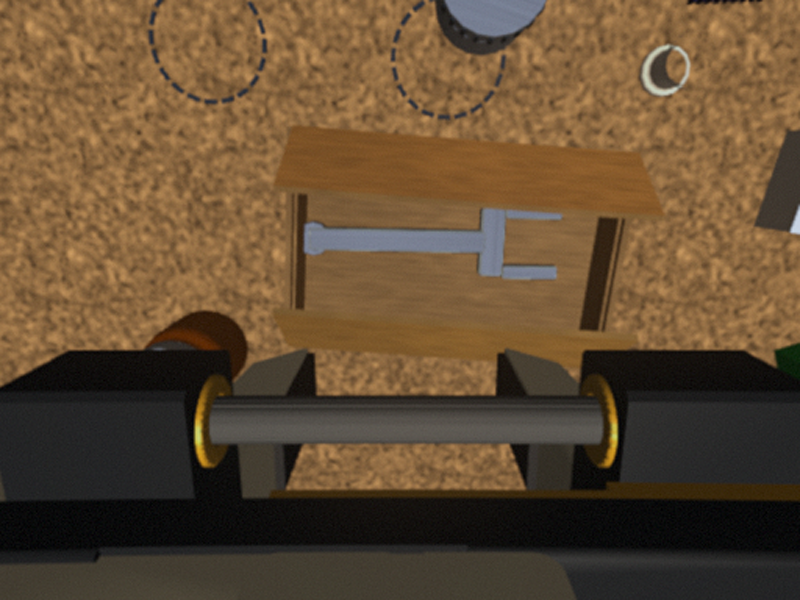

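The tin has already been knocked off its near mark: its centre is at about (495,5), while the near circle is centred near (448,58). The far circle is centred near (208,43). The spanner lies with its jaws toward +y at (490,240). I need a view centred on the tin.

>>> send_rows(offset=[[0.4,-0.12,0.08],[0.708,-0.25,0.167],[0.708,-0.25,0.167],[0.708,-0.25,0.167]], delta_rot=[[0,0,0],[0,0,0],[0,0,0],[0,0,0]])

```text
time: 25.3
tool_pos: [545.7, -250.0, 200.6]
tcp_rot: [-3.141, 0.002, 3.141]
contact_force: [-0.0, 0.6, 0.1]
grip_width: 60.0
finger_force: 0.0
```

Run:
```python
from snap import *; from plan import *
save(np.array([545,-250,200.]),rot(3.1414))
c,im=snap("c2"); s=cv2.resize(im[:,:,::-1],(800,600),interpolation=cv2.INTER_CUBIC); cv2.imwrite("pics/c2b.png",s)
for t in("tin","mark_far","mark_near","spanner","carton"):
  for x in finder.pinpoint(t,"wrist")[:2]: print(t,x, atz(c,x["uv"],0))
```

```text
tin {'uv': [338.1, 87.4], 'confidence': 0.6} [ 4.60014576e+02 -1.68531611e+02  5.68434189e-14]
spanner {'uv': [310.6, 227.3], 'confidence': 0.81} [ 614.00713978 -190.63444875    0.        ]
carton {'uv': [314.9, 229.4], 'confidence': 0.91} [ 616.58666854 -185.55729203    0.        ]
```

View pics/c2b.png

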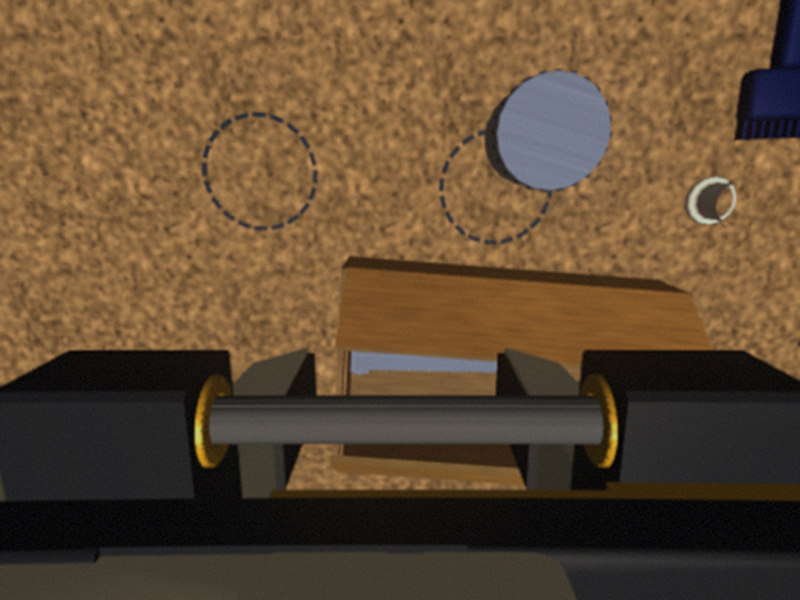

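Run:
```python
from snap import *
np.set_printoptions(precision=1,suppress=True)
px=lambda a:(np.array(a,float)+.5)*.64-.5
c1,c2=calib("c1"),calib("c2")
print("tin lid",atz(c2,px((553,130)),56), "edges",[atz(c2,px(u),56) for u in((497,130),(611,128),(556,70),(551,190))])
print("far",atz(c2,px((260,171)),0),atz(c1,px((208,43)),0)," near",atz(c2,px((496,185)),0),atz(c1,px((448,59)),0))
for n,u in dict(hingeL=(290,127),hingeR=(640,153)).items(): print(n,atz(c1,px(u),47))
for n,u in dict(hL=(347,259),hR=(660,281)).items(): print(n,atz(c2,px(u),47))
for n,u in dict(tipL=(275,188),tipR=(662,213),btipL=(277,310),btipR=(636,333)).items(): print(n,atz(c1,px(u),88))
for n,u in dict(end=(314,239),h0=(330,240),h1=(480,242),throat=(504,242),prA=(561,216),prB=(556,272),headTL=(482,208),headBL=(480,276)).items(): print(n,atz(c1,px(u),16))
T=optics.get_calibration("top"); s=px
for n,u in dict(hangL=(415,153),rail=(470,112),hook=(468,140),hangR=(520,150)).items(): print(n,[atz(T,px(u),z)[:2] for z in (0,100,200)])
```

```text
tin lid [ 459.4 -167.9   56. ] edges [array([ 459.3, -198.9,   56. ]), array([ 458.6, -136. ,   56. ]), array([ 428.9, -168.7,   56. ]), array([ 491.9, -166.5,   56. ])]
far [ 481.9 -347.9    0. ] [ 484.1 -348.3    0. ]  near [ 490.9 -188.5    0. ] [ 493.4 -188.7    0. ]
hingeL [ 539.7 -287.5   47. ]
hingeR [555.5 -73.7  47. ]
hL [ 533.4 -285.7   47. ]
hR [547.3 -93.4  47. ]
tipL [ 574.3 -288.9   88. ]
tipR [588.3 -75.8  88. ]
btipL [ 643.6 -292.4   88. ]
btipR [657.9 -82.1  88. ]
end [ 611.9 -281.8   16. ]
h0 [ 612.6 -270.6   16. ]
h1 [ 614.1 -164.9   16. ]
throat [ 614.1 -148.1   16. ]
prA [ 596.2 -109.5   16. ]
prB [ 635.7 -110.    16. ]
headTL [ 590.5 -164.4   16. ]
headBL [ 638.5 -164.1   16. ]
hangL [array([844., -78.]), array([799.1, -76.1]), array([754.2, -74.2])]
rail [array([ 933.9, -193.8]), array([ 880.7, -181.2]), array([ 827.5, -168.6])]
hook [array([ 871. , -187.1]), array([ 823.7, -175.1]), array([ 776.3, -163.1])]
hangR [array([ 848. , -292.8]), array([ 802.7, -271. ]), array([ 757.5, -249.3])]
```

```bash
python3 -c "
from plan import *
plan([(459.3,-167.7,110,3.1416),(459.3,-167.7,10,3.1416)],tail=2)
print('slide')
plan([(470.8,-257.9,10,3.1416),(482.3,-348,10,3.1416)],slow=12,tail=2)
"
```

```text
{"offset": [[0.238, 0.229, 0.25], [0.476, 0.457, 0.5], [0.714, 0.686, 0.75], [0.714, 0.686, 0.75], [0.714, 0.686, 0.75]], "delta_rot": [[0.0, 0.0, 0.0], [0.0, 0.0, 0.0], [0.0, 0.0, 0.0], [0.0, 0.0, 0.0], [0.0, 0.0, 0.0]]}
{"offset": [[0.0, 0.0, 0.416], [0.0, 0.0, 0.833], [0.0, 0.0, 0.833], [0.0, 0.0, 0.833]], "delta_rot": [[0.0, 0.0, 0.0], [0.0, 0.0, 0.0], [0.0, 0.0, 0.0], [0.0, 0.0, 0.0]]}
end [ 459.3 -167.7   10. ] yaw 3.1414
slide
{"offset": [[-0.012, -0.094, 0.0], [-0.024, -0.188, 0.0], [-0.036, -0.282, 0.0], [-0.048, -0.376, 0.0], [-0.06, -0.47, 0.0], [-0.072, -0.564, 0.0], [-0.084, -0.658, 0.0], [-0.096, -0.752, 0.0]], "delta_rot": [[0.0, 0.0, 0.0], [0.0, 0.0, 0.0], [0.0, 0.0, 0.0], [0.0, 0.0, 0.0], [0.0, 0.0, 0.0], [0.0, 0.0, 0.0], [0.0, 0.0, 0.0], [0.0, 0.0, 0.0]]}
{"offset": [[-0.012, -0.094, 0.0], [-0.024, -0.188, 0.0], [-0.036, -0.282, 0.0], [-0.048, -0.376, 0.0], [-0.06, -0.469, 0.0], [-0.072, -0.563, 0.0], [-0.084, -0.657, 0.0], [-0.096, -0.751, 0.0]], "delta_rot": [[0.0, 0.0, 0.0], [0.0, 0.0, 0.0], [0.0, 0.0, 0.0], [0.0, 0.0, 0.0], [0.0, 0.0, 0.0], [0.0, 0.0, 0.0], [0.0, 0.0, 0.0], [0.0, 0.0, 0.0]]}
end [ 482.3 -348.    10. ] yaw 3.1414
```

>>> send_rows(offset=[[0.238,0.229,0.25],[0.476,0.457,0.5],[0.714,0.686,0.75],[0.714,0.686,0.75],[0.714,0.686,0.75]], delta_rot=[[0,0,0],[0,0,0],[0,0,0],[0,0,0],[0,0,0]], grip=1.0)

```text
time: 26.22
tool_pos: [460.6, -168.3, 110.7]
tcp_rot: [-3.14, 0.002, 3.142]
contact_force: [0.6, 0.6, 0.9]
grip_width: 91.7
finger_force: 0.0
```

>>> send_rows(offset=[[0,0,0.25],[0,0,0.5],[0,0,0.7],[0,0,0.833],[0,0,0.833],[0,0,0.833]], delta_rot=[[0,0,0],[0,0,0],[0,0,0],[0,0,0],[0,0,0],[0,0,0]])

```text
time: 26.98
tool_pos: [460.5, -168.6, 10.9]
tcp_rot: [-3.141, 0.002, 3.141]
contact_force: [0.1, -0.7, -0.8]
grip_width: 92.2
finger_force: 0.0
```

>>> send_rows(offset=[[0,0,0],[0,0,0],[0,0,0],[0,0,0],[0,0,0]], delta_rot=[[0,0,0],[0,0,0],[0,0,0],[0,0,0],[0,0,0]], grip=0.6)

```text
time: 27.6
tool_pos: [459.3, -167.7, 10.2]
tcp_rot: [3.142, 0.0, 3.141]
contact_force: [-0.6, 0.3, 4.3]
grip_width: 63.2
finger_force: 30.0
```

>>> send_rows(offset=[[-0.012,-0.094,0],[-0.024,-0.188,0],[-0.036,-0.282,0],[-0.048,-0.376,0],[-0.06,-0.47,0],[-0.072,-0.564,0],[-0.084,-0.658,0],[-0.096,-0.752,0]], delta_rot=[[0,0,0],[0,0,0],[0,0,0],[0,0,0],[0,0,0],[0,0,0],[0,0,0],[0,0,0]])

```text
time: 28.6
tool_pos: [470.4, -256.9, 10.3]
tcp_rot: [3.139, -0.001, 3.141]
contact_force: [-1.0, 6.6, 7.6]
grip_width: 63.3
finger_force: 30.0
```

>>> send_rows(offset=[[-0.012,-0.094,0],[-0.024,-0.188,0],[-0.036,-0.282,0],[-0.048,-0.376,0],[-0.06,-0.469,0],[-0.072,-0.563,0],[-0.084,-0.657,0],[-0.096,-0.751,0]], delta_rot=[[0,0,0],[0,0,0],[0,0,0],[0,0,0],[0,0,0],[0,0,0],[0,0,0],[0,0,0]])

```text
time: 29.6
tool_pos: [482.0, -346.9, 10.3]
tcp_rot: [3.139, -0.001, 3.141]
contact_force: [-0.5, 7.0, 7.9]
grip_width: 63.3
finger_force: 30.0
```

>>> send_rows(offset=[[0,0,0],[0,0,0],[0,0,0]], delta_rot=[[0,0,0],[0,0,0],[0,0,0]])

```text
time: 29.98
tool_pos: [482.4, -348.8, 10.3]
tcp_rot: [-3.14, 0.001, 3.141]
contact_force: [-0.8, -4.9, 3.4]
grip_width: 63.4
finger_force: 30.0
```

```bash
python3 m.py; python3 -c "
from plan import *
plan([(482.3,-348,130,3.1416)])
plan([(545,-280,220,3.1416)])"
```

```text
[-0.565  0.084 -0.013] [-3.1400e+00  9.0000e-04  3.1412e+00] [-0.8 -4.9  3.4] -0.011
{"offset": [[0.0, 0.0, -0.332], [0.0, 0.0, -0.663], [0.0, 0.0, -0.995], [0.0, 0.0, -0.995]], "delta_rot": [[0.0, 0.0, 0.0], [0.0, 0.0, 0.0], [0.0, 0.0, 0.0], [0.0, 0.0, 0.0]]}
{"offset": [[0.0, 0.0, -0.005], [0.0, 0.0, -0.005]], "delta_rot": [[0.0, 0.0, 0.0], [0.0, 0.0, 0.0]]}
end [ 482.3 -348.   130. ] yaw 3.1414
{"offset": [[-0.174, 0.189, -0.25], [-0.348, 0.378, -0.5], [-0.522, 0.567, -0.75], [-0.522, 0.567, -0.75]], "delta_rot": [[0.0, 0.0, 0.0], [0.0, 0.0, 0.0], [0.0, 0.0, 0.0], [0.0, 0.0, 0.0]]}
end [ 545. -280.  220.] yaw 3.1414
```

>>> send_rows(offset=[[0,0,0],[0,0,0],[0,0,0],[0,0,-0.3],[0,0,-0.65],[0,0,-0.995],[0,0,-0.995]], delta_rot=[[0,0,0],[0,0,0],[0,0,0],[0,0,0],[0,0,0],[0,0,0],[0,0,0]], grip=1.0)

```text
time: 30.85
tool_pos: [483.7, -349.2, 132.9]
tcp_rot: [-3.137, 0.005, 3.141]
contact_force: [1.2, 0.1, 0.1]
grip_width: 91.8
finger_force: 0.0
```

>>> send_rows(offset=[[-0.174,0.189,-0.25],[-0.348,0.378,-0.5],[-0.522,0.567,-0.755],[-0.522,0.567,-0.755],[-0.522,0.567,-0.755]], delta_rot=[[0,0,0],[0,0,0],[0,0,0],[0,0,0],[0,0,0]])

```text
time: 31.48
tool_pos: [543.8, -279.9, 218.1]
tcp_rot: [3.14, -0.003, 3.141]
contact_force: [-0.1, -0.3, -0.2]
grip_width: 91.9
finger_force: 0.0
```

```bash
cat > tin.py <<'E'
from snap import *
def tin(tag):
    c,im=snap(tag); S=finder.silhouettes("tin","wrist")
    for s in S[:2]:
        m=s["region"].astype(np.uint8); print(round(s["confidence"],2),s["box"])
        v,u=np.nonzero(m)
        # model: silhouette of cylinder r32 h56 -> compare extents by fitting x,y
        def ext(p):
            a=np.linspace(0,2*np.pi,60); q=np.vstack([np.c_[p[0]+r*np.cos(a),p[1]+r*np.sin(a),0*a+z] for r,z in((31,0),(32,45),(32,56))])
            h=proj(c,q); M=np.zeros(m.shape,np.uint8); cv2.fillConvexPoly(M,cv2.convexHull(np.float32(h*16)).astype(np.int32),1,shift=4); return M
        from scipy.optimize import minimize
        p0=atz(c,(u.mean(),v.mean()),28)[:2]
        f=minimize(lambda p:(ext(p)^m).sum(),p0,method="Nelder-Mead",options=dict(initial_simplex=[p0,p0+[6,0],p0+[0,6]]))
        print("fit",f.x.round(1),"mismatch px",f.fun,"of",m.sum())
if __name__=="__main__": tin(sys.argv[1])
E
python3 tin.py c3; python3 -c "
import cv2;im=cv2.imread('pics/c3.png');cv2.imwrite('pics/c3b.png',cv2.resize(im,(800,600),interpolation=cv2.INTER_CUBIC))"
```

```text
0.87 [152.5, 78.7, 227.2, 148.5]
fit [ 483.6 -347.9] mismatch px 167.0 of 3881
```

View pics/c3b.png

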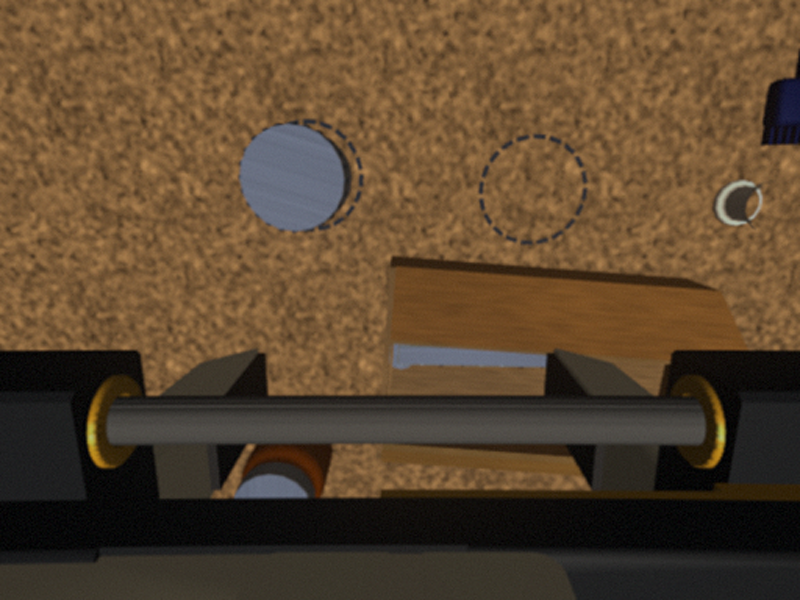

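The tin sits concentric on the far mark: the fit gives (483.6,-347.9) against the mark at (482.9,-348.1). Next are the flaps.

```bash
cat > flap.py <<'E'
from plan import *
e=np.array([.9973,-.073])
def path(H,s,pts,yaw=3.0686): return [(*(np.array(H)+s*x*e),46+z,yaw) for x,z in pts]
E
python3 - <<'E'
from flap import *
from snap import *
T,S=optics.get_calibration("top"),optics.get_calibration("side"); px=lambda a:(np.array(a,float)+.5)*.64-.5
for a,b in(((437,150),(580,280)),((497,150),(618,318)),((468,115),(640,237))): print(tri([(T,px(a)),(S,px(b))]))
H=(547.5,-190.5)
plan(path(H,1,[(68,110),(68,26)]),tail=2); print("push")
plan(path(H,1,[(20,26),(-10,30),(-35,25),(-45,12),(-45,-2),(-45,-18),(-42,-26)]),slow=15,tail=1)
E
```

```text
(array([ 806.92715052, -117.19548834,   94.0670897 ]), np.float64(0.1879600216672285))
(array([ 796.93414314, -225.78090567,  113.9939471 ]), np.float64(0.19602290189836755))
(array([ 832.11654401, -168.62470797,  196.14801274]), np.float64(7.658668149933993))
{"offset": [[-0.195, 0.235, 0.178], [-0.391, 0.47, 0.356], [-0.586, 0.705, 0.534], [-0.586, 0.705, 0.534], [-0.586, 0.705, 0.534]], "delta_rot": [[0.0, 0.0, 0.0039], [0.0, 0.0, 0.0077], [0.0, 0.0, 0.0116], [0.0, 0.0, 0.0116], [0.0, 0.0, 0.0116]]}
{"offset": [[0.0, 0.0, 0.35], [0.0, 0.0, 0.7], [0.0, 0.0, 0.7], [0.0, 0.0, 0.7]], "delta_rot": [[0.0, 0.0, 0.0], [0.0, 0.0, 0.0], [0.0, 0.0, 0.0], [0.0, 0.0, 0.0]]}
end [ 615.3 -195.4   72. ] yaw 3.0685
push
{"offset": [[0.1, 0.0, 0.0], [0.2, 0.0, 0.0], [0.3, 0.0, 0.0], [0.4, 0.0, 0.0], [0.4, 0.0, 0.0]], "delta_rot": [[0.0, 0.0, 0.0], [0.0, 0.0, 0.0], [0.0, 0.0, 0.0], [0.0, 0.0, 0.0], [0.0, 0.0, 0.0]]}
{"offset": [[0.083, 0.0, -0.011], [0.167, 0.0, -0.023], [0.25, 0.0, -0.034], [0.25, 0.0, -0.034]], "delta_rot": [[0.0, 0.0, 0.0], [0.0, 0.0, 0.0], [0.0, 0.0, 0.0], [0.0, 0.0, 0.0]]}
{"offset": [[0.104, 0.0, 0.021], [0.208, 0.0, 0.042], [0.208, 0.0, 0.042]], "delta_rot": [[0.0, 0.0, 0.0], [0.0, 0.0, 0.0], [0.0, 0.0, 0.0]]}
{"offset": [[0.042, 0.0, 0.054], [0.084, 0.0, 0.108], [0.084, 0.0, 0.108]], "delta_rot": [[0.0, 0.0, 0.0], [0.0, 0.0, 0.0], [0.0, 0.0, 0.0]]}
{"offset": [[0.0, 0.0, 0.117], [0.0, 0.0, 0.117]], "delta_rot": [[0.0, 0.0, 0.0], [0.0, 0.0, 0.0]]}
{"offset": [[0.0, 0.0, 0.066], [0.0, 0.0, 0.133], [0.0, 0.0, 0.133]], "delta_rot": [[0.0, 0.0, 0.0], [0.0, 0.0, 0.0], [0.0, 0.0, 0.0]]}
{"offset": [[-0.025, 0.0, 0.067], [-0.025, 0.0, 0.067]], "delta_rot": [[0.0, 0.0, 0.0], [0.0, 0.0, 0.0]]}
end [ 505.6 -187.4   20. ] yaw 3.0685
```

>>> send_rows(offset=[[-0.195,0.235,0.178],[-0.391,0.47,0.356],[-0.586,0.705,0.534],[-0.586,0.705,0.534],[-0.586,0.705,0.534],[-0.586,0.705,0.534]], delta_rot=[[0,0,0.0039],[0,0,0.0077],[0,0,0.0116],[0,0,0.0116],[0,0,0.0116],[0,0,0.0116]], grip=0)

```text
time: 32.33
tool_pos: [614.7, -196.9, 156.5]
tcp_rot: [-3.141, 0.001, 3.067]
contact_force: [-0.4, -0.1, 0.1]
grip_width: 36.4
finger_force: 0.0
```

>>> send_rows(offset=[[0,0,0.25],[0,0,0.5],[0,0,0.7],[0,0,0.7],[0,0,0.7]], delta_rot=[[0,0,0],[0,0,0],[0,0,0],[0,0,0],[0,0,0]])

```text
time: 32.95
tool_pos: [615.7, -196.4, 73.5]
tcp_rot: [-3.141, 0.002, 3.068]
contact_force: [0.2, 0.5, -0.3]
grip_width: 0.2
finger_force: 0.0
```

>>> send_rows(offset=[[0.1,0,0],[0.2,0,0],[0.3,0,0],[0.4,0,0],[0.483,0,-0.011],[0.567,0,-0.023],[0.65,0,-0.034],[0.754,0,-0.013]], delta_rot=[[0,0,0],[0,0,0],[0,0,0],[0,0,0],[0,0,0],[0,0,0],[0,0,0],[0,0,0]])

```text
time: 33.95
tool_pos: [524.6, -188.9, 73.8]
tcp_rot: [-3.141, 0.001, 3.068]
contact_force: [1.1, -0.3, 0.2]
grip_width: 0.6
finger_force: 0.3
```

>>> send_rows(offset=[[0.104,0,0.021],[0.146,0,0.075],[0.188,0,0.129],[0.188,0,0.246],[0.188,0,0.31],[0.188,0,0.379],[0.163,0,0.446],[0.163,0,0.446]], delta_rot=[[0,0,0],[0,0,0],[0,0,0],[0,0,0],[0,0,0],[0,0,0],[0,0,0],[0,0,0]])

```text
time: 34.95
tool_pos: [505.3, -187.2, 19.1]
tcp_rot: [3.141, -0.001, 3.068]
contact_force: [-0.6, 0.0, 0.6]
grip_width: 0.3
finger_force: 0.0
```

```bash
python3 m.py
python3 - <<'E'
from flap import *
Hb=(683.1,-200.4)
print("raise"); plan([(505.6,-187.4,136,3.0686)])
print("over"); plan(path(Hb,-1,[(68,80),(68,26)]),tail=1); print("push")
plan(path(Hb,-1,[(20,26),(-10,30),(-20,27)]),slow=15,tail=1);print("2"); plan(path(Hb,-1,[(-35,25),(-45,12),(-45,-2),(-45,-18),(-42,-26)]),slow=15,tail=1)
E
```

```text
[ 0.035 -0.024 -0.008] [ 3.1410e+00 -1.1000e-03  3.0684e+00] [-0.6  0.   0.6] 0.013
raise
{"offset": [[0.0, 0.0, -0.322], [0.0, 0.0, -0.645], [0.0, 0.0, -0.967], [0.0, 0.0, -0.967]], "delta_rot": [[0.0, 0.0, 0.0], [0.0, 0.0, 0.0], [0.0, 0.0, 0.0], [0.0, 0.0, 0.0]]}
end [ 505.6 -187.4  136. ] yaw 3.0685
over
{"offset": [[-0.306, 0.0, 0.028], [-0.611, 0.0, 0.056], [-0.917, 0.0, 0.084], [-0.917, 0.0, 0.084]], "delta_rot": [[0.0, 0.0, 0.0], [0.0, 0.0, 0.0], [0.0, 0.0, 0.0], [0.0, 0.0, 0.0]]}
{"offset": [[0.0, 0.0, 0.225], [0.0, 0.0, 0.45], [0.0, 0.0, 0.45]], "delta_rot": [[0.0, 0.0, 0.0], [0.0, 0.0, 0.0], [0.0, 0.0, 0.0]]}
end [ 615.3 -195.4   72. ] yaw 3.0685
push
{"offset": [[-0.1, 0.0, 0.0], [-0.2, 0.0, 0.0], [-0.3, 0.0, 0.0], [-0.4, 0.0, 0.0], [-0.4, 0.0, 0.0]], "delta_rot": [[0.0, 0.0, 0.0], [0.0, 0.0, 0.0], [0.0, 0.0, 0.0], [0.0, 0.0, 0.0], [0.0, 0.0, 0.0]]}
{"offset": [[-0.083, 0.0, -0.011], [-0.167, 0.0, -0.023], [-0.25, 0.0, -0.034], [-0.25, 0.0, -0.034]], "delta_rot": [[0.0, 0.0, 0.0], [0.0, 0.0, 0.0], [0.0, 0.0, 0.0], [0.0, 0.0, 0.0]]}
{"offset": [[-0.083, 0.0, 0.025], [-0.083, 0.0, 0.025]], "delta_rot": [[0.0, 0.0, 0.0], [0.0, 0.0, 0.0]]}
end [ 703.1 -201.8   73. ] yaw 3.0685
2
{"offset": [[-0.062, 0.0, 0.008], [-0.125, 0.0, 0.017], [-0.125, 0.0, 0.017]], "delta_rot": [[0.0, 0.0, 0.0], [0.0, 0.0, 0.0], [0.0, 0.0, 0.0]]}
{"offset": [[-0.042, 0.0, 0.054], [-0.083, 0.0, 0.108], [-0.083, 0.0, 0.108]], "delta_rot": [[0.0, 0.0, 0.0], [0.0, 0.0, 0.0], [0.0, 0.0, 0.0]]}
{"offset": [[0.0, 0.0, 0.117], [0.0, 0.0, 0.117]], "delta_rot": [[0.0, 0.0, 0.0], [0.0, 0.0, 0.0]]}
{"offset": [[0.0, 0.0, 0.066], [0.0, 0.0, 0.133], [0.0, 0.0, 0.133]], "delta_rot": [[0.0, 0.0, 0.0], [0.0, 0.0, 0.0], [0.0, 0.0, 0.0]]}
{"offset": [[0.025, 0.0, 0.067], [0.025, 0.0, 0.067]], "delta_rot": [[0.0, 0.0, 0.0], [0.0, 0.0, 0.0]]}
end [ 725.  -203.4   20. ] yaw 3.0685
```

>>> send_rows(offset=[[0,0,-0.322],[0,0,-0.645],[0,0,-0.967],[0,0,-0.967]], delta_rot=[[0,0,0],[0,0,0],[0,0,0],[0,0,0]])

```text
time: 35.45
tool_pos: [507.2, -188.3, 139.3]
tcp_rot: [-3.139, 0.006, 3.068]
contact_force: [0.4, -0.4, -0.5]
grip_width: 0.4
finger_force: 0.0
```

>>> send_rows(offset=[[-0.306,0,0],[-0.611,0,0],[-0.917,0,0.084],[-0.917,0,0.084],[-0.917,0,0.3],[-0.917,0,0.534],[-0.917,0,0.534]], delta_rot=[[0,0,0],[0,0,0],[0,0,0],[0,0,0],[0,0,0],[0,0,0],[0,0,0]])

```text
time: 36.33
tool_pos: [612.6, -194.6, 69.3]
tcp_rot: [3.139, -0.006, 3.068]
contact_force: [-1.1, -0.1, -0.6]
grip_width: 0.4
finger_force: 0.0
```

>>> send_rows(offset=[[-0.1,0,0],[-0.2,0,0],[-0.3,0,0],[-0.4,0,0],[-0.483,0,-0.011],[-0.567,0,-0.023],[-0.65,0,-0.034],[-0.754,0,-0.013]], delta_rot=[[0,0,0],[0,0,0],[0,0,0],[0,0,0],[0,0,0],[0,0,0],[0,0,0],[0,0,0]])

```text
time: 37.33
tool_pos: [705.6, -202.4, 75.4]
tcp_rot: [-3.141, 0.001, 3.068]
contact_force: [-0.4, 0.1, -0.3]
grip_width: 0.4
finger_force: 0.3
```

>>> send_rows(offset=[[-0.104,0,0.021],[-0.146,0,0.075],[-0.188,0,0.129],[-0.188,0,0.246],[-0.188,0,0.31],[-0.188,0,0.379],[-0.163,0,0.446],[-0.163,0,0.446]], delta_rot=[[0,0,0],[0,0,0],[0,0,0],[0,0,0],[0,0,0],[0,0,0],[0,0,0],[0,0,0]])

```text
time: 38.33
tool_pos: [724.1, -203.4, 18.9]
tcp_rot: [3.141, -0.002, 3.068]
contact_force: [-0.2, 0.1, -0.0]
grip_width: 0.6
finger_force: 0.0
```

```bash
python3 m.py
python3 - <<'E'
from flap import *
plan([(725,-203.4,139,3.0686),(690,-200,200,3.1)])
E
```

```text
[0.006 0.016 0.052] [ 3.1410e+00 -1.8000e-03  3.0682e+00] [-0.2  0.1 -0. ] -0.007
{"offset": [[0.0, 0.0, -0.331], [0.0, 0.0, -0.661], [0.0, 0.0, -0.992], [0.0, 0.0, -0.992]], "delta_rot": [[0.0, 0.0, 0.0], [0.0, 0.0, 0.0], [0.0, 0.0, 0.0], [0.0, 0.0, 0.0]]}
{"offset": [[0.146, 0.004, -0.254], [0.293, 0.007, -0.508], [0.293, 0.007, -0.508]], "delta_rot": [[0.0, 0.0, -0.0025], [0.0, 0.0, -0.005], [0.0, 0.0, -0.005]]}
end [ 690. -200.  200.] yaw 3.0999
```

Raise, look straight down on the carton and check the flaps from here and with the side camera.

>>> send_rows(offset=[[0,0,-0.331],[0,0,-0.661],[0,0,-0.992],[0,0,-0.992]], delta_rot=[[0,0,0],[0,0,0],[0,0,0],[0,0,0]])

```text
time: 38.83
tool_pos: [726.9, -204.3, 144.4]
tcp_rot: [-3.139, 0.009, 3.068]
contact_force: [0.3, -0.1, 0.6]
grip_width: 0.5
finger_force: 0.0
```

>>> send_rows(offset=[[0.146,0.004,-0.254],[0.293,0.007,-0.508],[0.293,0.007,-0.508],[0.293,0.007,-0.508]], delta_rot=[[0,0,-0.0025],[0,0,-0.005],[0,0,-0.005],[0,0,-0.005]])

```text
time: 39.33
tool_pos: [689.6, -199.9, 198.5]
tcp_rot: [3.141, -0.002, 3.099]
contact_force: [-0.3, 0.7, -0.1]
grip_width: 0.4
finger_force: 0.0
```

Run:
```python
from snap import *
c,a=snap("d1"); s,b=snap("d1s","side")
a=cv2.resize(a[:,:,::-1][:230],(800,360),interpolation=cv2.INTER_CUBIC); b=cv2.resize(b[:,:,::-1][170:300,170:430],(480,240),interpolation=cv2.INTER_CUBIC)
m=np.zeros((600,800,3),np.uint8); m[:360]=a; m[360:,:480]=b; cv2.imwrite("pics/d1b.png",m)
for x in finder.pinpoint("spanner","wrist")[:2]: print(x,atz(c,x["uv"],4))
```

```text
(no output)
```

View pics/d1b.png

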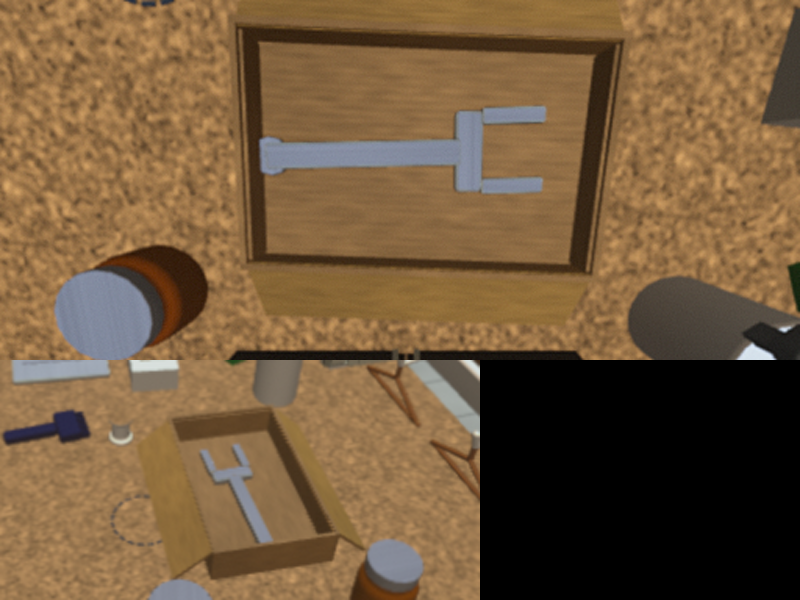

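Both flaps are folded out and down past level, and the carton is open. The spanner's round end is at (262,157), its throat at (482,150), and its prong tips at (545,114) and (542,185).

Run:
```python
from snap import *
np.set_printoptions(precision=1,suppress=True)
c=calib("d1"); f=lambda u,z:atz(c,(np.array(u)+.5)/[1.5625,1.5652]-.5,z)
P={k:f(u,z) for k,(u,z) in dict(end=((261,157),14),h0=((290,156.5),16),h1=((452,152),16),prA=((545.5,114),15),prB=((542.5,185),15),thA=((482,122),15),thB=((482,178),15)).items()}
for k in P: print(k,P[k])
for k,u in dict(rimFL=(236,26),rimFR=(622,42),rimBL=(247,265),rimBR=(592,272)).items(): print(k,f(u,46))
d=P["h1"]-P["h0"]; m=(P["prA"]+P["prB"])/2; d2=m-P["h0"]; print("yaw",np.arctan2(d[1],d[0]),np.arctan2(d2[1],d2[0]))
y=np.arctan2(d2[1],d2[0]); print("origin from prongs",m-83*np.array([np.cos(y),np.sin(y),0])," from end", P["end"]+95*np.array([np.cos(y),np.sin(y),0]))
```

```text
end [ 612.5 -288.8   14. ]
h0 [ 612.9 -269.9   16. ]
h1 [ 614.4 -167.    16. ]
prA [ 594.3 -108.3   15. ]
prB [ 637.3 -108.9   15. ]
thA [ 597.2 -147.8   15. ]
thB [ 631.2 -147.8   15. ]
rimFL [ 545.5 -285.5   46. ]
rimFR [562.3 -76.2  46. ]
rimBL [ 676.2 -295.9   46. ]
rimBR [689.2 -85.3  46. ]
yaw 1.5570558481558898 1.553063943409937
origin from prongs [ 614.3 -191.6   15. ]  from end [ 614.2 -193.8   14. ]
```

```bash
python3 -c "
from plan import *
plan([(614,-207.4,120,1.556),(614,-207.4,6.5,1.556)],tail=2)
print('lift'); plan([(614,-207.4,125,1.556)],slow=30)
"
```

```text
{"offset": [[0.073, -0.01, 0.077], [0.145, -0.02, 0.154], [0.218, -0.03, 0.231], [0.29, -0.041, 0.307], [0.363, -0.051, 0.384], [0.435, -0.061, 0.461], [0.508, -0.071, 0.538], [0.508, -0.071, 0.538]], "delta_rot": [[0.0, 0.0, 0.0283], [0.0, 0.0, 0.0567], [0.0, 0.0, 0.085], [0.0, 0.0, 0.1133], [0.0, 0.0, 0.1416], [0.0, 0.0, 0.17], [0.0, 0.0, 0.1983], [0.0, 0.0, 0.1983]]}
{"offset": [[0.012, -0.06, 0.064], [0.023, -0.121, 0.129], [0.023, -0.121, 0.129], [0.023, -0.121, 0.129]], "delta_rot": [[0.0, 0.0, 0.0237], [0.0, 0.0, 0.0474], [0.0, 0.0, 0.0474], [0.0, 0.0, 0.0474]]}
{"offset": [[0.0, 0.0, 0.315], [0.0, 0.0, 0.63], [0.0, 0.0, 0.945], [0.0, 0.0, 0.945], [0.0, 0.0, 0.945]], "delta_rot": [[0.0, 0.0, 0.0], [0.0, 0.0, 0.0], [0.0, 0.0, 0.0], [0.0, 0.0, 0.0], [0.0, 0.0, 0.0]]}
end [ 614.  -207.4    6.6] yaw 1.5562
lift
{"offset": [[0.0, 0.0, -0.247], [0.0, 0.0, -0.494], [0.0, 0.0, -0.74], [0.0, 0.0, -0.987], [0.0, 0.0, -0.987]], "delta_rot": [[0.0, 0.0, 0.0], [0.0, 0.0, 0.0], [0.0, 0.0, 0.0], [0.0, 0.0, 0.0], [0.0, 0.0, 0.0]]}
end [ 614.  -207.4  125. ] yaw 1.5562
```

>>> send_rows(offset=[[0.073,-0.01,0.077],[0.145,-0.02,0.154],[0.218,-0.03,0.231],[0.29,-0.041,0.307],[0.363,-0.051,0.384],[0.435,-0.061,0.461],[0.508,-0.071,0.538],[0.508,-0.071,0.538]], delta_rot=[[0,0,0.0283],[0,0,0.0567],[0,0,0.085],[0,0,0.1133],[0,0,0.1416],[0,0,0.17],[0,0,0.1983],[0,0,0.1983]], grip=0.5)

```text
time: 40.48
tool_pos: [627.8, -205.8, 133.6]
tcp_rot: [-3.139, -0.002, 1.855]
contact_force: [-0.3, -0.5, 0.6]
grip_width: 46.1
finger_force: 0.0
```

>>> send_rows(offset=[[0.012,-0.06,0.064],[0.023,-0.121,0.129],[0.023,-0.121,0.129],[0.023,-0.121,0.129]], delta_rot=[[0,0,0.0237],[0,0,0.0474],[0,0,0.0474],[0,0,0.0474]])

```text
time: 40.98
tool_pos: [614.6, -207.5, 120.3]
tcp_rot: [3.141, 0.0, 1.561]
contact_force: [0.5, -0.2, 0.2]
grip_width: 45.8
finger_force: 0.0
```

>>> send_rows(offset=[[0,0,0.25],[0,0,0.5],[0,0,0.7],[0,0,0.85],[0,0,0.945],[0,0,0.945],[0,0,0.945]], delta_rot=[[0,0,0],[0,0,0],[0,0,0],[0,0,0],[0,0,0],[0,0,0],[0,0,0]])

```text
time: 41.85
tool_pos: [614.6, -207.7, 7.4]
tcp_rot: [3.14, 0.001, 1.556]
contact_force: [-0.5, -0.5, 0.4]
grip_width: 45.8
finger_force: 0.0
```

>>> send_rows(offset=[[0,0,0],[0,0,0],[0,0,0],[0,0,0],[0,0,0],[0,0,0]], delta_rot=[[0,0,0],[0,0,0],[0,0,0],[0,0,0],[0,0,0],[0,0,0]], grip=0.05)

```text
time: 42.6
tool_pos: [613.8, -207.5, 6.7]
tcp_rot: [-3.141, -0.0, 1.556]
contact_force: [-1.1, 0.2, 1.9]
grip_width: 15.2
finger_force: 30.0
```

Gripped (width 15.2 mm). Lift, then look at how the spanner sits in the hand.

>>> send_rows(offset=[[0,0,-0.247],[0,0,-0.494],[0,0,-0.74],[0,0,-0.987],[0,0,-0.987]], delta_rot=[[0,0,0],[0,0,0],[0,0,0],[0,0,0],[0,0,0]])

```text
time: 43.22
tool_pos: [615.2, -208.0, 126.9]
tcp_rot: [3.137, 0.002, 1.556]
contact_force: [0.3, 0.1, -2.0]
grip_width: 15.5
finger_force: 30.0
```

```bash
python3 m.py
python3 - <<'E'
from snap import *
c,a=snap("e1"); o=get_obs(); print(o["tool_pos"],o["tcp_rot"],o["grip_width"])
cv2.imwrite("pics/e1b.png",cv2.resize(a[:,:,::-1],(800,600),interpolation=cv2.INTER_CUBIC))
E
```

```text
[-0.15   0.041  0.002] [3.1371e+00 1.9000e-03 1.5560e+00] [ 0.3  0.1 -2. ] -0.002
[ 614.17111614 -207.55351669  124.86277737] [3.14047678e+00 3.49306610e-04 1.55590176e+00] 15.423024737399455
```

View pics/e1b.png

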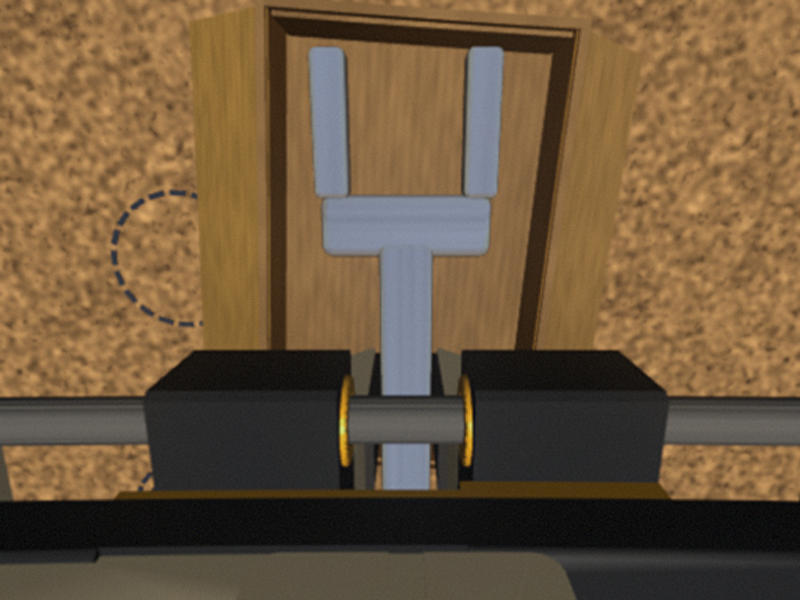

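The spanner is in the grip, head forward. The inner prong edges are at (344,48) and (470,48) at the tips, and at (348,194) and (465,194) at the throat. I'll fit its pose in the tool frame.

Run:
```python
from snap import *; from plan import *
np.set_printoptions(precision=3,suppress=True)
c=calib("e1"); px=lambda a:(np.array(a,float)+.5)*.64-.5
# spanner frame top-face points (z=11) ; image right = tool y = world +x = spanner -y
pts=np.array([(83,16.5,11),(83,-16.5,11),(44,16.5,11),(44,-16.5,11),(83,26.5,11),(83,-26.5,11),(44,26.5,11),(44,-26.5,11)],float)
uv=px([(344,48),(470,48),(348,195),(465,195),(310,48),(503,48),(317,195),(497,195)])
p0=np.array([614.17,-207.55,124.86]); 
def pose(q): return R.from_euler("zyx",[1.556+q[4],q[3],q[5]]), p0+R.from_euler("z",1.556).apply(q[:3])
def res(q):
    r,t=pose(q); return np.r_[(proj(c,r.apply(pts)+t)-uv).ravel()/0.5, q[5]/.05]
f=least_squares(res,[15,0,-2.5,0,0,0]); print("origin rel TCP (tool x, left, up)",f.x[:3],"pitch,yaw,roll",f.x[3:],"rms",np.sqrt(np.mean(f.fun**2))*.5)
r,t=pose(f.x); j=r.apply([65,0,6])+t; print("jaw centre rel TCP",R.from_euler("z",1.556).inv().apply(j-p0))
```

```text
origin rel TCP (tool x, left, up) [15.855 -2.624 -3.806] pitch,yaw,roll [-0.003  0.001 -0.019] rms 0.7360047767851281
jaw centre rel TCP [80.955 -2.541  0.992]
```

```bash
cat > nut.py <<'E'
from plan import *
L=80.5
def at(A,psi,back=0): return np.array(A)-(L+back)*np.array([np.cos(psi),np.sin(psi)])
E
python3 - <<'E'
from nut import *
A,ps=(580.3,83.6),.266
plan([(500,-90,130,.95),(*at(A,ps,45),115,ps),(*at(A,ps,45),69,ps)],tail=2)
print("in"); plan([(*at(A,ps,22),69,ps),(*at(A,ps),69,ps)],slow=8,tail=2)
E
```

```text
{"offset": [[0.241, -0.241, -0.01], [0.482, -0.482, -0.021], [0.723, -0.723, -0.032], [0.964, -0.964, -0.042], [0.964, -0.964, -0.042], [0.964, -0.964, -0.042]], "delta_rot": [[0.0, 0.0, 0.0241], [0.0, 0.0, 0.0482], [0.0, 0.0, 0.0724], [0.0, 0.0, 0.0965], [0.0, 0.0, 0.0965], [0.0, 0.0, 0.0965]]}
{"offset": [[0.189, -0.24, 0.031], [0.378, -0.479, 0.062], [0.567, -0.718, 0.094], [0.756, -0.958, 0.125], [0.756, -0.958, 0.125], [0.756, -0.958, 0.125]], "delta_rot": [[0.0, 0.0, 0.0272], [0.0, 0.0, 0.0544], [0.0, 0.0, 0.0816], [0.0, 0.0, 0.1088], [0.0, 0.0, 0.1088], [0.0, 0.0, 0.1088]]}
{"offset": [[-0.001, 0.0, 0.384], [-0.001, 0.0, 0.384], [-0.001, 0.0, 0.384]], "delta_rot": [[0.0, 0.0, 0.0], [0.0, 0.0, 0.0], [0.0, 0.0, 0.0]]}
end [459.2  50.6  69. ] yaw 0.2662
in
{"offset": [[0.064, 0.0, 0.0], [0.128, 0.0, 0.0], [0.192, 0.0, 0.0], [0.192, 0.0, 0.0], [0.192, 0.0, 0.0]], "delta_rot": [[0.0, 0.0, 0.0], [0.0, 0.0, 0.0], [0.0, 0.0, 0.0], [0.0, 0.0, 0.0], [0.0, 0.0, 0.0]]}
{"offset": [[0.061, 0.0, 0.0], [0.122, 0.0, 0.0], [0.183, 0.0, 0.0], [0.183, 0.0, 0.0], [0.183, 0.0, 0.0]], "delta_rot": [[0.0, 0.0, 0.0], [0.0, 0.0, 0.0], [0.0, 0.0, 0.0], [0.0, 0.0, 0.0], [0.0, 0.0, 0.0]]}
end [502.6  62.4  69. ] yaw 0.2662
```

>>> send_rows(offset=[[0.241,-0.241,-0.01],[0.482,-0.482,-0.021],[0.723,-0.723,-0.032],[0.964,-0.964,-0.042],[0.964,-0.964,-0.042],[0.964,-0.964,-0.042]], delta_rot=[[0,0,0.0241],[0,0,0.0482],[0,0,0.0724],[0,0,0.0965],[0,0,0.0965],[0,0,0.0965]])

```text
time: 44.02
tool_pos: [500.0, -90.2, 129.1]
tcp_rot: [-3.141, 0.0, 0.951]
contact_force: [0.4, -1.0, -1.6]
grip_width: 15.4
finger_force: 30.0
```

>>> send_rows(offset=[[0.189,-0.24,0.031],[0.378,-0.479,0.062],[0.567,-0.718,0.094],[0.756,-0.958,0.125],[0.756,-0.958,0.125],[0.756,-0.958,0.125]], delta_rot=[[0,0,0.0272],[0,0,0.0544],[0,0,0.0816],[0,0,0.1088],[0,0,0.1088],[0,0,0.1088]])

```text
time: 44.78
tool_pos: [460.2, 49.9, 114.7]
tcp_rot: [3.141, -0.0, 0.268]
contact_force: [-0.5, 0.4, -2.3]
grip_width: 15.4
finger_force: 30.0
```

>>> send_rows(offset=[[0,0,0.19],[0,0,0.384],[0,0,0.384],[0,0,0.384]], delta_rot=[[0,0,0],[0,0,0],[0,0,0],[0,0,0]])

```text
time: 45.28
tool_pos: [460.2, 49.9, 69.5]
tcp_rot: [3.141, -0.001, 0.266]
contact_force: [-0.9, 0.5, -2.3]
grip_width: 15.4
finger_force: 30.0
```

```bash
python3 m.py
python3 - <<'E'
from snap import *
c,a=snap("f1"); o=get_obs(); print(o["tool_pos"],o["tcp_rot"],o["grip_width"])
cv2.imwrite("pics/f1b.png",cv2.resize(a[:,:,::-1][:256,:],(800,400),interpolation=cv2.INTER_CUBIC))
E
```

```text
[-0.089  0.188  0.001] [ 3.1413e+00 -1.0000e-03  2.6570e-01] [-0.9  0.5 -2.3] -0.019
[460.27299771  50.03153664  69.72474111] [ 3.14107416e+00 -1.64833898e-03  2.65758905e-01] 15.74517804134586
```

View pics/f1b.png

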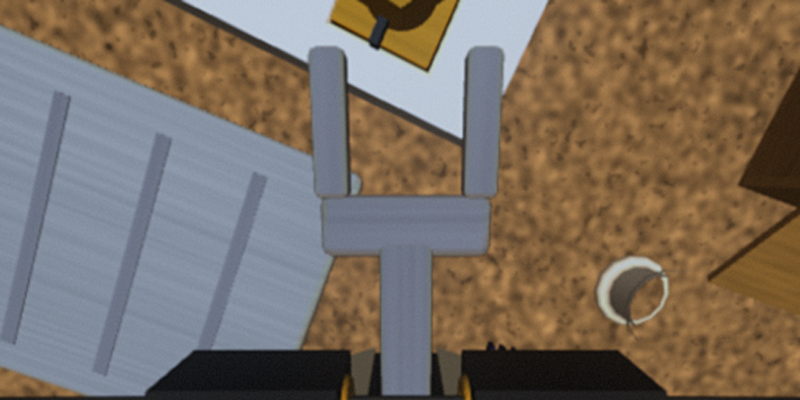

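The spanner is level and aimed at coupling 1, whose body is centred near x≈400 at the top edge, with the jaw centre at 407. Sliding in slowly.

>>> send_rows(offset=[[0.064,0,0],[0.128,0,0],[0.192,0,0],[0.192,0,0]], delta_rot=[[0,0,0],[0,0,0],[0,0,0],[0,0,0]])

```text
time: 45.82
tool_pos: [482.3, 56.8, 69.0]
tcp_rot: [3.141, -0.001, 0.266]
contact_force: [-0.4, 0.7, -2.7]
grip_width: 15.6
finger_force: 30.0
```

>>> send_rows(offset=[[0.061,0,0],[0.122,0,0],[0.183,0,0],[0.183,0,0],[0.183,0,0]], delta_rot=[[0,0,0],[0,0,0],[0,0,0],[0,0,0],[0,0,0]])

```text
time: 46.45
tool_pos: [502.5, 62.4, 68.8]
tcp_rot: [-3.141, 0.001, 0.266]
contact_force: [0.7, -0.2, -2.4]
grip_width: 16.0
finger_force: 30.0
```

```bash
python3 m.py
python3 - <<'E'
from snap import *
c,a=snap("f2"); o=get_obs(); print(o["tool_pos"],o["grip_width"])
cv2.imwrite("pics/f2b.png",cv2.resize(a[:,:,::-1][:200,150:406],(768,600),interpolation=cv2.INTER_CUBIC))
E
```

```text
[-0.118  0.184  0.021] [-3.1414e+00  5.0000e-04  2.6610e-01] [ 0.7 -0.2 -2.4] 0.002
[502.40924598  62.40132296  68.83362426] 15.423061585104508
```

View pics/f2b.png

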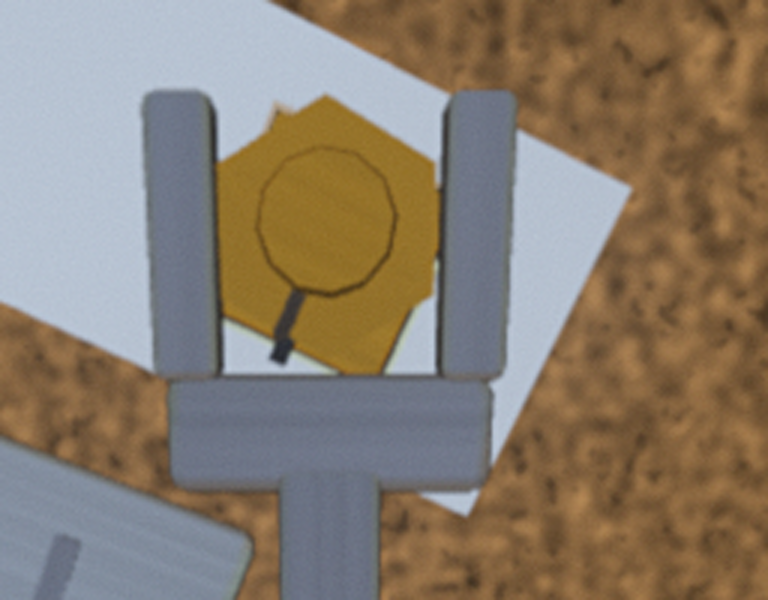

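The nut is centred in the jaw at (326,220), its flats parallel to the prongs, and the black line meets the pointer, so it is at the hand stop. Now the turning table.

```bash
cat >> nut.py <<'E'
def arc(phis,L=L):
    print(json.dumps({"offset":[[round(L/120*(1-np.cos(f)),3),round(-L/120*np.sin(f),3),0] for f in phis],"delta_rot":[[0,0,round(f/2/np.pi,4)] for f in phis]}))
E
python3 - <<'E'
from nut import *
arc([.05,.1,.14,.17]);arc([.03,.06,.09,.12,.12]);arc([.06,.12,.18,.24,.30,.36,.42,.42]);arc([.06,.12,.18,.24,.289,.289])
E
```

```text
{"offset": [[0.001, -0.034, 0], [0.003, -0.067, 0], [0.007, -0.094, 0], [0.01, -0.113, 0]], "delta_rot": [[0, 0, 0.008], [0, 0, 0.0159], [0, 0, 0.0223], [0, 0, 0.0271]]}
{"offset": [[0.0, -0.02, 0], [0.001, -0.04, 0], [0.003, -0.06, 0], [0.005, -0.08, 0], [0.005, -0.08, 0]], "delta_rot": [[0, 0, 0.0048], [0, 0, 0.0095], [0, 0, 0.0143], [0, 0, 0.0191], [0, 0, 0.0191]]}
{"offset": [[0.001, -0.04, 0], [0.005, -0.08, 0], [0.011, -0.12, 0], [0.019, -0.159, 0], [0.03, -0.198, 0], [0.043, -0.236, 0], [0.058, -0.274, 0], [0.058, -0.274, 0]], "delta_rot": [[0, 0, 0.0095], [0, 0, 0.0191], [0, 0, 0.0286], [0, 0, 0.0382], [0, 0, 0.0477], [0, 0, 0.0573], [0, 0, 0.0668], [0, 0, 0.0668]]}
{"offset": [[0.001, -0.04, 0], [0.005, -0.08, 0], [0.011, -0.12, 0], [0.019, -0.159, 0], [0.028, -0.191, 0], [0.028, -0.191, 0]], "delta_rot": [[0, 0, 0.0095], [0, 0, 0.0191], [0, 0, 0.0286], [0, 0, 0.0382], [0, 0, 0.046], [0, 0, 0.046]]}
```

>>> send_rows(offset=[[0.001,-0.034,0],[0.003,-0.067,0],[0.007,-0.094,0],[0.01,-0.113,0],[0.01,-0.113,0]], delta_rot=[[0,0,0.008],[0,0,0.0159],[0,0,0.0223],[0,0,0.0271],[0,0,0.0271]])

```text
time: 47.12
tool_pos: [500.2, 75.9, 68.9]
tcp_rot: [-3.141, 0.0, 0.096]
contact_force: [-0.1, 0.8, -2.6]
grip_width: 15.5
finger_force: 30.0
```

```bash
python3 m.py
```

```text
[-0.046  0.236  0.066] [-3.1415e+00  1.0000e-04  9.6100e-02] [-0.1  0.8 -2.6] 0.209
```

>>> send_rows(offset=[[0,-0.02,0],[0.001,-0.04,0],[0.003,-0.06,0],[0.005,-0.08,0],[0.005,-0.08,0]], delta_rot=[[0,0,0.0048],[0,0,0.0095],[0,0,0.0143],[0,0,0.0191],[0,0,0.0191]])

```text
time: 47.75
tool_pos: [500.1, 85.5, 68.9]
tcp_rot: [3.142, -0.0, -0.025]
contact_force: [0.1, -0.4, -3.0]
grip_width: 15.4
finger_force: 30.0
```

```bash
python3 m.py
```

```text
[-0.145  0.215  0.04 ] [ 3.1415e+00 -3.0000e-04 -2.4500e-02] [ 0.1 -0.4 -3. ] 0.238
```

>>> send_rows(offset=[[0.001,-0.04,0],[0.005,-0.08,0],[0.011,-0.12,0],[0.019,-0.159,0],[0.03,-0.198,0],[0.043,-0.236,0],[0.058,-0.274,0],[0.058,-0.274,0]], delta_rot=[[0,0,0.0095],[0,0,0.0191],[0,0,0.0286],[0,0,0.0382],[0,0,0.0477],[0,0,0.0573],[0,0,0.0668],[0,0,0.0668]])

```text
time: 48.75
tool_pos: [508.0, 117.8, 68.9]
tcp_rot: [3.141, -0.001, -0.443]
contact_force: [0.9, -2.4, -2.0]
grip_width: 15.8
finger_force: 30.0
```

```bash
python3 m.py
python3 - <<'E'
from snap import *
c,a=snap("f3")
E
```

```text
[-0.473  0.074 -0.015] [ 3.1413e+00 -5.0000e-04 -4.4310e-01] [ 0.9 -2.4 -2. ] 0.369
```

```bash
cat > line.py <<'E'
from snap import *
def line(tag,A):
    c=calib(tag); im=cv2.imread(f"pics/{tag}.png").astype(int)
    v,u=np.mgrid[0:384,0:512]
    # refine stub centre: none; sample the plane z=82 in polar around A
    best=[]
    for dx in np.arange(-4,4.1,.5):
      for dy in np.arange(-4,4.1,.5):
        pass
    th=np.linspace(-np.pi,np.pi,720,endpoint=False); rr=np.arange(10.3,14,.4)
    P=np.array([[A[0]+r*np.cos(t),A[1]+r*np.sin(t),82] for r in rr for t in th]); q=proj(c,P).astype(np.float32)
    g=cv2.remap(im.max(2).astype(np.float32),q[:,0].reshape(len(rr),-1),q[:,1].reshape(len(rr),-1),cv2.INTER_LINEAR)
    s=g.mean(0); w=np.clip(np.median(s)*.6-s,0,None)
    z=(w*np.exp(1j*th)).sum()
    return np.angle(z), abs(z)/max(w.sum(),1e-9), s.min(), np.median(s)
if __name__=="__main__":
    A=eval(sys.argv[1])
    for t in sys.argv[2:]: print(t,line(t,A))
E
python3 line.py "(580.3,83.6)" f2 f3
```

```text
f2 (np.float64(2.9069965060929395), np.float64(0.9993874241468659), np.float32(59.25791), np.float32(146.1871))
f3 (np.float64(2.5338677156607874), np.float64(0.9994006889139545), np.float32(57.54238), np.float32(144.52524))
```

Run:
```python
from line import *
A=np.array([580.3,83.6])
for tag,ps in(("f2",.266),("f3",-.444)):
    c=calib(tag); im=cv2.imread(f"pics/{tag}.png"); g=cv2.resize(im[20:140,190:330],None,fx=4,fy=4,interpolation=cv2.INTER_CUBIC); gg=cv2.cvtColor(g,cv2.COLOR_BGR2GRAY)
    h=cv2.HoughCircles(gg,cv2.HOUGH_GRADIENT,1,60,param1=60,param2=18,minRadius=75,maxRadius=110)
    for x in h[0][:3]:
        uv=(x[:2]+.5)/4-.5+[190,20]; p=atz(c,uv,96)[:2]-A; print(tag,x,uv,p,"tool frame",[p@[np.cos(ps),np.sin(ps)],p@[np.sin(ps),-np.cos(ps)]],line(tag,A+p))
    cv2.imwrite(f"pics/{tag}_z.png",g)
```

```text
f2 [277.5 215.5  90.2] [259.   73.5] [0.33447553 0.40175535] tool frame [np.float64(0.42832319319496914), np.float64(-0.2997006636836233)] (np.float64(2.944020707298931), np.float64(0.9993839063341485), np.float32(59.191017), np.float32(146.58282))
f3 [281.5 229.5  85.7] [260.  77.] [-0.20866303  0.72570748] tool frame [np.float64(-0.5001625133767683), np.float64(-0.5657111108753938)] (np.float64(2.5745490103254465), np.float64(0.9993988223329465), np.float32(57.51592), np.float32(143.9748))
```

Run:
```python
from snap import *
for t in("e1","f2","f3"):
    im=cv2.imread(f"pics/{t}.png"); hsv=cv2.cvtColor(im,cv2.COLOR_BGR2HSV); m=(hsv[:,:,1]<70)&(hsv[:,:,2]>90)&(hsv[:,:,2]<185)
    out=[]
    for r in(36,60,85,115,140,180):
        x=np.nonzero(np.diff(np.r_[0,m[r,190:330].astype(int),0]))[0]+190
        out.append((r,[(a,b) for a,b in zip(x[::2],x[1::2]) if b-a>5]))
    print(t,out)
```

```text
e1 [(36, [(np.int64(197), np.int64(220)), (np.int64(300), np.int64(323))]), (60, [(np.int64(198), np.int64(221)), (np.int64(299), np.int64(322))]), (85, [(np.int64(200), np.int64(222)), (np.int64(298), np.int64(320))]), (115, [(np.int64(201), np.int64(223)), (np.int64(297), np.int64(319))]), (140, [(np.int64(206), np.int64(314))]), (180, [(np.int64(243), np.int64(277))])]
f2 [(36, [(np.int64(197), np.int64(220)), (np.int64(244), np.int64(250)), (np.int64(300), np.int64(322))]), (60, [(np.int64(198), np.int64(220)), (np.int64(299), np.int64(322))]), (85, [(np.int64(199), np.int64(221)), (np.int64(298), np.int64(321))]), (115, [(np.int64(201), np.int64(222)), (np.int64(298), np.int64(319))]), (140, [(np.int64(206), np.int64(314))]), (180, [(np.int64(190), np.int64(234)), (np.int64(243), np.int64(277))])]
f3 [(36, [(np.int64(195), np.int64(219)), (np.int64(246), np.int64(252)), (np.int64(300), np.int64(324))]), (60, [(np.int64(198), np.int64(220)), (np.int64(299), np.int64(322))]), (85, [(np.int64(199), np.int64(221)), (np.int64(300), np.int64(321))]), (115, [(np.int64(201), np.int64(222)), (np.int64(298), np.int64(319))]), (140, [(np.int64(206), np.int64(313))]), (180, [(np.int64(243), np.int64(276)), (np.int64(280), np.int64(301))])]
```

```bash
python3 - <<'E'
from nut import *
arc([.06,.12,.18,.24,.30,.36,.4,.4])
E
cat > chk.py <<'E'
from line import *
def chk(tag,A,ps):
    c,_=snap(tag); im=cv2.imread(f"pics/{tag}.png"); g=cv2.resize(im[20:140,190:330],None,fx=4,fy=4,interpolation=cv2.INTER_CUBIC); gg=cv2.cvtColor(g,cv2.COLOR_BGR2GRAY)
    h=cv2.HoughCircles(gg,cv2.HOUGH_GRADIENT,1,60,param1=60,param2=18,minRadius=75,maxRadius=110)
    A=np.array(A)
    for x in h[0][:2]:
        uv=(x[:2]+.5)/4-.5+[190,20]; p=atz(c,uv,96)[:2]; print(tag,x,"off",(p-A).round(1),[round(float(q),3) for q in line(tag,p)])
if __name__=="__main__": chk(sys.argv[1],eval(sys.argv[2]),0)
E
```

```text
{"offset": [[0.001, -0.04, 0], [0.005, -0.08, 0], [0.011, -0.12, 0], [0.019, -0.159, 0], [0.03, -0.198, 0], [0.043, -0.236, 0], [0.053, -0.261, 0], [0.053, -0.261, 0]], "delta_rot": [[0, 0, 0.0095], [0, 0, 0.0191], [0, 0, 0.0286], [0, 0, 0.0382], [0, 0, 0.0477], [0, 0, 0.0573], [0, 0, 0.0637], [0, 0, 0.0637]]}
```

>>> send_rows(offset=[[0.001,-0.04,0],[0.005,-0.08,0],[0.011,-0.12,0],[0.019,-0.159,0],[0.03,-0.198,0],[0.043,-0.236,0],[0.053,-0.261,0],[0.053,-0.261,0]], delta_rot=[[0,0,0.0095],[0,0,0.0191],[0,0,0.0286],[0,0,0.0382],[0,0,0.0477],[0,0,0.0573],[0,0,0.0637],[0,0,0.0637]])

```text
time: 49.8
tool_pos: [526.8, 143.1, 68.8]
tcp_rot: [3.141, -0.0, -0.843]
contact_force: [-0.5, -4.2, -2.4]
grip_width: 15.3
finger_force: 30.0
```

```bash
python3 m.py; python3 chk.py f4 "(580.3,83.6)"
python3 - <<'E'
import cv2,numpy as np
a=cv2.imread("pics/f3.png")[:150,180:340];b=cv2.imread("pics/f4.png")[:150,180:340]
cv2.imwrite("pics/f34.png",cv2.resize(np.hstack([a,b]),(800,375),interpolation=cv2.INTER_CUBIC))
E
```

```text
[-0.654  0.146 -0.023] [ 3.1408e+00 -1.0000e-04 -8.4290e-01] [-0.5 -4.2 -2.4] 0.229
f4 [272.5 222.5 103.1] off [0.9 1.2] [2.255, 0.999, 58.032, 145.572]
```

View pics/f34.png

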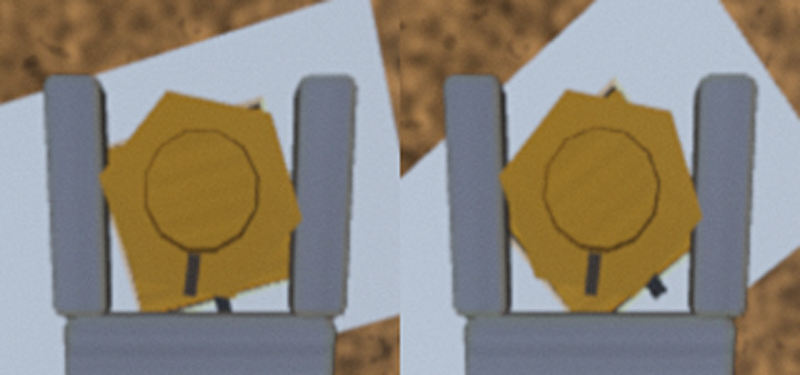

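Run:
```python
from line import *
for t,uv,ps in(("f2",(258.5,73.2),.266),("f3",(260.6,75.0),-.444),("f4",(260.6,75.0),-.843)):
    p=atz(calib(t),uv,96)[:2]; a=line(t,p)[0]; print(t,p,a,a-ps)
```

```text
f2 [580.68621743  84.20865396] 2.96121362471671 2.6952136247167098
f3 [580.62907305  83.82367393] 2.563385868313734 3.007385868313734
f4 [580.43903409  84.04742295] 2.16949685267005 3.01249685267005
```

Run:
```python
from nut import *
A=(580.3,83.6); ps=.2662-1.1102; save(np.r_[at(A,ps),69],rot(ps))
arc([-.06,-.12,-.18,-.24,-.3,-.33,-.33]); ps+=round(-.33/2/np.pi,4)*2*np.pi; save(np.r_[at(A,ps),69],rot(ps))
print("out");plan([(*at(A,ps,22),69,ps),(*at(A,ps,45),69,ps),(*at(A,ps,45),115,ps)],slow=12)
A,ps=(596.8,182.6),.290
print("next");plan([(*at(A,ps,45),115,ps),(*at(A,ps,45),69,ps)],tail=2)
print("in"); plan([(*at(A,ps,22),69,ps),(*at(A,ps),69,ps)],slow=8,tail=2)
```

```text
{"offset": [[0.001, 0.04, 0], [0.005, 0.08, 0], [0.011, 0.12, 0], [0.019, 0.159, 0], [0.03, 0.198, 0], [0.036, 0.217, 0], [0.036, 0.217, 0]], "delta_rot": [[0, 0, -0.0095], [0, 0, -0.0191], [0, 0, -0.0286], [0, 0, -0.0382], [0, 0, -0.0477], [0, 0, -0.0525], [0, 0, -0.0525]]}
out
{"offset": [[-0.092, 0.0, 0.0], [-0.183, 0.0, 0.0], [-0.183, 0.0, 0.0]], "delta_rot": [[0.0, 0.0, 0.0], [0.0, 0.0, 0.0], [0.0, 0.0, 0.0]]}
{"offset": [[-0.096, 0.0, 0.0], [-0.192, 0.0, 0.0], [-0.192, 0.0, 0.0]], "delta_rot": [[0.0, 0.0, 0.0], [0.0, 0.0, 0.0], [0.0, 0.0, 0.0]]}
{"offset": [[0.0, 0.0, -0.096], [0.0, 0.0, -0.192], [0.0, 0.0, -0.287], [0.0, 0.0, -0.383], [0.0, 0.0, -0.383]], "delta_rot": [[0.0, 0.0, 0.0], [0.0, 0.0, 0.0], [0.0, 0.0, 0.0], [0.0, 0.0, 0.0], [0.0, 0.0, 0.0]]}
end [531.8 199.3 115. ] yaw -1.1739
next
{"offset": [[0.028, 0.072, 0.0], [0.055, 0.145, 0.0], [0.083, 0.217, 0.0], [0.11, 0.289, 0.0], [0.138, 0.361, 0.0], [0.165, 0.434, 0.0], [0.193, 0.506, 0.0], [0.193, 0.506, 0.0]], "delta_rot": [[0.0, 0.0, -0.0283], [0.0, 0.0, -0.0567], [0.0, 0.0, -0.085], [0.0, 0.0, -0.1133], [0.0, 0.0, 
[... 192 characters left out ...]
, -0.0174], [0.0, 0.0, -0.0347], [0.0, 0.0, -0.0347], [0.0, 0.0, -0.0347]]}
{"offset": [[0.0, 0.0, 0.383], [0.0, 0.0, 0.383], [0.0, 0.0, 0.383]], "delta_rot": [[0.0, 0.0, 0.0], [0.0, 0.0, 0.0], [0.0, 0.0, 0.0]]}
end [476.5 146.7  69. ] yaw 0.2901
in
{"offset": [[0.064, 0.0, 0.0], [0.128, 0.0, 0.0], [0.192, 0.0, 0.0], [0.192, 0.0, 0.0], [0.192, 0.0, 0.0]], "delta_rot": [[0.0, 0.0, 0.0], [0.0, 0.0, 0.0], [0.0, 0.0, 0.0], [0.0, 0.0, 0.0], [0.0, 0.0, 0.0]]}
{"offset": [[0.061, 0.0, 0.0], [0.122, 0.0, 0.0], [0.183, 0.0, 0.0], [0.183, 0.0, 0.0], [0.183, 0.0, 0.0]], "delta_rot": [[0.0, 0.0, 0.0], [0.0, 0.0, 0.0], [0.0, 0.0, 0.0], [0.0, 0.0, 0.0], [0.0, 0.0, 0.0]]}
end [519.6 159.6  69. ] yaw 0.2901
```

Run:
```python
from nut import *
A=(580.3,83.6); ps=.2662-1.1102+.0525*2*np.pi; save(np.r_[at(A,ps,45),115],rot(ps)); print(load()[0])
A,ps=(596.8,182.6),.290
print("next");plan([(*at(A,ps,45),115,ps),(*at(A,ps,45),69,ps)],tail=2)
plan([(*at(A,ps),69,ps)],slow=8,tail=2)
```

```text
[471.02469832 145.3183801  115.        ]
next
{"offset": [[0.007, -0.007, 0.0], [0.014, -0.013, 0.0], [0.02, -0.02, 0.0], [0.027, -0.026, 0.0], [0.034, -0.033, 0.0], [0.034, -0.033, 0.0], [0.034, -0.033, 0.0]], "delta_rot": [[0.0, 0.0, -0.0256], [0.0, 0.0, -0.0512], [0.0, 0.0, -0.0768], [0.0, 0.0, -0.1024], [0.0, 0.0, -0.128], [0.0, 0.0, -0.128], [0.0, 0.0, -0.128]]}
{"offset": [[0.0, 0.0, 0.383], [0.0, 0.0, 0.383], [0.0, 0.0, 0.383]], "delta_rot": [[0.0, 0.0, 0.0], [0.0, 0.0, 0.0], [0.0, 0.0, 0.0]]}
end [476.5 146.8  69. ] yaw 0.2901
{"offset": [[0.062, 0.0, 0.0], [0.125, 0.0, 0.0], [0.188, 0.0, 0.0], [0.25, 0.0, 0.0], [0.312, 0.0, 0.0], [0.375, 0.0, 0.0], [0.375, 0.0, 0.0], [0.375, 0.0, 0.0]], "delta_rot": [[0.0, 0.0, 0.0], [0.0, 0.0, 0.0], [0.0, 0.0, 0.0], [0.0, 0.0, 0.0], [0.0, 0.0, 0.0], [0.0, 0.0, 0.0], [0.0, 0.0, 0.0], [0.0, 0.0, 0.0]]}
end [519.6 159.6  69. ] yaw 0.2901
```

>>> send_rows(offset=[[0.001,0.04,0],[0.005,0.08,0],[0.011,0.12,0],[0.019,0.159,0],[0.03,0.198,0],[0.036,0.217,0],[0.036,0.217,0]], delta_rot=[[0,0,-0.0095],[0,0,-0.0191],[0,0,-0.0286],[0,0,-0.0382],[0,0,-0.0477],[0,0,-0.0525],[0,0,-0.0525]])

```text
time: 50.72
tool_pos: [510.3, 123.3, 69.0]
tcp_rot: [-3.141, 0.0, -0.515]
contact_force: [1.1, 0.2, -1.8]
grip_width: 15.7
finger_force: 30.0
```

```bash
python3 m.py; python3 chk.py f5 "(580.3,83.6)"
python3 - <<'E'
from line import *
p=atz(calib("f5"),(258.5,73.2),96)[:2]; print(p,line("f5",p))
E
```

```text
[0.008 0.218 0.01 ] [-3.1411e+00  1.0000e-04 -5.1470e-01] [ 1.1  0.2 -1.8] -0.208
f5 [279.5 223.5  92.9] off [0.1 1.1] [2.195, 0.999, 59.46, 143.99]
[581.28357519  84.59693695] (np.float64(2.249875075385967), np.float64(0.9993986963196646), np.float32(59.38447), np.float32(144.592))
```

>>> send_rows(offset=[[-0.092,0,0],[-0.183,0,0],[-0.279,0,0],[-0.375,0,0],[-0.375,0,0],[-0.375,0,-0.19],[-0.375,0,-0.383],[-0.375,0,-0.383]], delta_rot=[[0,0,0],[0,0,0],[0,0,0],[0,0,0],[0,0,0],[0,0,0],[0,0,0],[0,0,0]])

```text
time: 51.78
tool_pos: [472.7, 145.4, 116.3]
tcp_rot: [-3.139, -0.003, -0.515]
contact_force: [1.0, 0.7, -2.2]
grip_width: 16.1
finger_force: 30.0
```

>>> send_rows(offset=[[0.007,-0.007,0],[0.014,-0.013,0],[0.02,-0.02,0],[0.027,-0.026,0],[0.034,-0.033,0],[0.034,-0.033,0],[0.034,-0.033,0]], delta_rot=[[0,0,-0.0256],[0,0,-0.0512],[0,0,-0.0768],[0,0,-0.1024],[0,0,-0.128],[0,0,-0.128],[0,0,-0.128]])

```text
time: 52.65
tool_pos: [476.4, 146.6, 114.3]
tcp_rot: [-3.141, 0.001, 0.287]
contact_force: [-1.1, -0.8, -2.3]
grip_width: 15.8
finger_force: 30.0
```

>>> send_rows(offset=[[0,0,0.19],[0,0,0.383],[0,0,0.383],[0,0,0.383]], delta_rot=[[0,0,0],[0,0,0],[0,0,0],[0,0,0]])

```text
time: 53.15
tool_pos: [477.1, 146.8, 69.5]
tcp_rot: [3.142, -0.001, 0.289]
contact_force: [0.9, -0.4, -2.1]
grip_width: 15.6
finger_force: 30.0
```

>>> send_rows(offset=[[0.062,0,0],[0.125,0,0],[0.188,0,0],[0.25,0,0],[0.312,0,0],[0.375,0,0],[0.375,0,0],[0.375,0,0]], delta_rot=[[0,0,0],[0,0,0],[0,0,0],[0,0,0],[0,0,0],[0,0,0],[0,0,0],[0,0,0]])

```text
time: 54.15
tool_pos: [519.5, 159.5, 68.8]
tcp_rot: [-3.141, 0.001, 0.29]
contact_force: [0.6, 0.0, -2.1]
grip_width: 15.7
finger_force: 30.0
```

```bash
python3 m.py; python3 chk.py g1 "(596.8,182.6)"
python3 - <<'E'
from line import *
from nut import arc
p=atz(calib("g1"),(258.5,73.2),96)[:2]; print(p,line("g1",p))
arc([.06,.12,.18,.24,.27,.27])
E
```

```text
[-0.104  0.165  0.031] [-3.1415e+00  5.0000e-04  2.8990e-01] [ 0.6  0.  -2.1] 0.001
g1 [280.5 215.5  91.3] off [0.4 0.1] [2.952, 0.999, 55.195, 136.858]
[597.19500742 183.16470124] (np.float64(2.989914922946449), np.float64(0.9993487864286493), np.float32(55.20342), np.float32(136.88705))
{"offset": [[0.001, -0.04, 0], [0.005, -0.08, 0], [0.011, -0.12, 0], [0.019, -0.159, 0], [0.024, -0.179, 0], [0.024, -0.179, 0]], "delta_rot": [[0, 0, 0.0095], [0, 0, 0.0191], [0, 0, 0.0286], [0, 0, 0.0382], [0, 0, 0.043], [0, 0, 0.043]]}
```

Centred without contact. Turning: 0.42 + 0.42 + 0.27.

>>> send_rows(offset=[[0.001,-0.04,0],[0.005,-0.08,0],[0.011,-0.12,0],[0.019,-0.159,0],[0.03,-0.198,0],[0.043,-0.236,0],[0.058,-0.274,0],[0.058,-0.274,0]], delta_rot=[[0,0,0.0095],[0,0,0.0191],[0,0,0.0286],[0,0,0.0382],[0,0,0.0477],[0,0,0.0573],[0,0,0.0668],[0,0,0.0668]])

```text
time: 55.2
tool_pos: [517.1, 192.8, 69.0]
tcp_rot: [3.141, -0.0, -0.129]
contact_force: [0.8, -1.8, -2.2]
grip_width: 15.5
finger_force: 30.0
```

>>> send_rows(offset=[[0.001,-0.04,0],[0.005,-0.08,0],[0.011,-0.12,0],[0.019,-0.159,0],[0.03,-0.198,0],[0.043,-0.236,0],[0.058,-0.274,0],[0.058,-0.274,0]], delta_rot=[[0,0,0.0095],[0,0,0.0191],[0,0,0.0286],[0,0,0.0382],[0,0,0.0477],[0,0,0.0573],[0,0,0.0668],[0,0,0.0668]])

```text
time: 56.2
tool_pos: [528.1, 224.2, 68.8]
tcp_rot: [3.141, -0.0, -0.548]
contact_force: [0.4, -4.4, -2.5]
grip_width: 16.0
finger_force: 30.0
```

>>> send_rows(offset=[[0.001,-0.04,0],[0.005,-0.08,0],[0.011,-0.12,0],[0.019,-0.159,0],[0.024,-0.179,0],[0.024,-0.179,0],[0.024,-0.179,0]], delta_rot=[[0,0,0.0095],[0,0,0.0191],[0,0,0.0286],[0,0,0.0382],[0,0,0.043],[0,0,0.043],[0,0,0.043]])

```text
time: 57.08
tool_pos: [541.7, 241.0, 68.8]
tcp_rot: [3.141, -0.0, -0.818]
contact_force: [-0.1, -5.5, -1.7]
grip_width: 15.7
finger_force: 30.0
```

```bash
python3 m.py; python3 chk.py g2 "(596.8,182.6)"
python3 - <<'E'
from line import *
p=atz(calib("g2"),(260.6,75),96)[:2]; print(p,line("g2",p))
from nut import *
A=(596.8,182.6); ps=.2901-2*np.pi*(.0668*2+.043-.0525); save(np.r_[at(A,ps,45),115],rot(ps)); print(load()[0],ps)
A,ps=(613.2,281.2),.281
plan([(*at(A,ps,45),115,ps),(*at(A,ps,45),69,ps)],tail=2)
plan([(*at(A,ps),69,ps)],slow=8,tail=2)
E
```

```text
[-0.835  0.195 -0.018] [ 3.1409e+00 -1.0000e-04 -8.1830e-01] [-0.1 -5.5 -1.7] -0.053
g2 [288.5 217.5  93. ] off [-0.1  0.1] [2.181, 0.999, 56.101, 141.703]
[596.75276941 183.25461662] (np.float64(2.2128129358405775), np.float64(0.9993913026646625), np.float32(56.4875), np.float32(141.31534))
[486.04616512 241.62404645 115.        ] -0.4896432966209866
{"offset": [[0.006, -0.012, 0.0], [0.012, -0.024, 0.0], [0.018, -0.037, 0.0], [0.024, -0.049, 0.0], [0.03, -0.061, 0.0], [0.03, -0.061, 0.0], [0.03, -0.061, 0.0]], "delta_rot": [[0.0, 0.0, -0.0245], [0.0, 0.0, -0.0491], [0.0, 0.0, -0.0736], [0.0, 0.0, -0.0982], [0.0, 0.0, -0.1227], [0.0, 0.0, -0.1227], [0.0, 0.0, -0.1227]]}
{"offset": [[0.0, 0.0, 0.383], [0.0, 0.0, 0.383], [0.0, 0.0, 0.383]], "delta_rot": [[0.0, 0.0, 0.0], [0.0, 0.0, 0.0], [0.0, 0.0, 0.0]]}
end [492.7 246.4  69. ] yaw 0.2813
{"offset": [[0.062, 0.0, 0.0], [0.125, 0.0, 0.0], [0.188, 0.0, 0.0], [0.25, 0.0, 0.0], [0.312, 0.0, 0.0], [0.375, 0.0, 0.0], [0.375, 0.0, 0.0], [0.375, 0.0, 0.0]], "delta_rot": [[0.0, 0.0, 0.0], [0.0, 0.0, 0.0], [0.0, 0.0, 0.0], [0.0, 0.0, 0.0], [0.0, 0.0, 0.0], [0.0, 0.0, 0.0], [0.0, 0.0, 0.0], [0.0, 0.0, 0.0]]}
end [535.9 258.9  69. ] yaw 0.2813
```

>>> send_rows(offset=[[0.001,0.04,0],[0.005,0.08,0],[0.011,0.12,0],[0.019,0.159,0],[0.03,0.198,0],[0.036,0.217,0],[0.036,0.217,0]], delta_rot=[[0,0,-0.0095],[0,0,-0.0191],[0,0,-0.0286],[0,0,-0.0382],[0,0,-0.0477],[0,0,-0.0525],[0,0,-0.0525]])

```text
time: 58.0
tool_pos: [525.8, 221.0, 69.0]
tcp_rot: [-3.141, 0.0, -0.49]
contact_force: [0.7, 0.2, -1.9]
grip_width: 15.5
finger_force: 30.0
```

>>> send_rows(offset=[[-0.092,0,0],[-0.183,0,0],[-0.279,0,0],[-0.375,0,0],[-0.375,0,0],[-0.375,0,-0.19],[-0.375,0,-0.383],[-0.375,0,-0.383]], delta_rot=[[0,0,0],[0,0,0],[0,0,0],[0,0,0],[0,0,0],[0,0,0],[0,0,0],[0,0,0]])

```text
time: 59.0
tool_pos: [487.5, 242.2, 116.4]
tcp_rot: [-3.138, -0.003, -0.49]
contact_force: [-0.5, -0.7, -2.8]
grip_width: 15.7
finger_force: 30.0
```

>>> send_rows(offset=[[0.006,-0.012,0],[0.012,-0.024,0],[0.018,-0.037,0],[0.024,-0.049,0],[0.03,-0.061,0],[0.03,-0.061,0],[0.03,-0.061,0]], delta_rot=[[0,0,-0.0245],[0,0,-0.0491],[0,0,-0.0736],[0,0,-0.0982],[0,0,-0.1227],[0,0,-0.1227],[0,0,-0.1227]])

```text
time: 59.88
tool_pos: [492.5, 246.4, 114.2]
tcp_rot: [3.142, 0.001, 0.278]
contact_force: [0.2, -0.2, -2.2]
grip_width: 15.5
finger_force: 30.0
```

>>> send_rows(offset=[[0,0,0.19],[0,0,0.383],[0,0,0.383],[0,0,0.383]], delta_rot=[[0,0,0],[0,0,0],[0,0,0],[0,0,0]])

```text
time: 60.38
tool_pos: [493.2, 246.7, 69.6]
tcp_rot: [-3.141, -0.001, 0.28]
contact_force: [1.1, -0.1, -1.6]
grip_width: 15.5
finger_force: 30.0
```

>>> send_rows(offset=[[0.062,0,0],[0.125,0,0],[0.188,0,0],[0.25,0,0],[0.312,0,0],[0.375,0,0],[0.375,0,0],[0.375,0,0]], delta_rot=[[0,0,0],[0,0,0],[0,0,0],[0,0,0],[0,0,0],[0,0,0],[0,0,0],[0,0,0]])

```text
time: 61.38
tool_pos: [535.7, 259.0, 68.8]
tcp_rot: [-3.142, 0.001, 0.281]
contact_force: [-0.6, 0.2, -2.2]
grip_width: 15.7
finger_force: 30.0
```

```bash
python3 m.py; python3 chk.py h1 "(613.2,281.2)"
python3 - <<'E'
from line import *
p=atz(calib("h1"),(258.5,73.2),96)[:2]; print(p,line("h1",p))
E
```

```text
[-0.047  0.159  0.007] [-3.1416e+00  5.0000e-04  2.8110e-01] [-0.6  0.2 -2.2] 0.0
h1 [278.5 222.5  86.6] off [-0.2  0.3] [2.964, 0.999, 58.234, 143.274]
[613.58865903 281.9707898 ] (np.float64(3.010897006403231), np.float64(0.9993556250988687), np.float32(58.220215), np.float32(143.8317))
```

>>> send_rows(offset=[[0.001,-0.04,0],[0.005,-0.08,0],[0.011,-0.12,0],[0.019,-0.159,0],[0.03,-0.198,0],[0.043,-0.236,0],[0.058,-0.274,0],[0.058,-0.274,0]], delta_rot=[[0,0,0.0095],[0,0,0.0191],[0,0,0.0286],[0,0,0.0382],[0,0,0.0477],[0,0,0.0573],[0,0,0.0668],[0,0,0.0668]])

```text
time: 62.42
tool_pos: [533.6, 292.2, 69.0]
tcp_rot: [3.141, -0.0, -0.138]
contact_force: [2.4, -2.3, -2.4]
grip_width: 15.6
finger_force: 30.0
```

>>> send_rows(offset=[[0.001,-0.04,0],[0.005,-0.08,0],[0.011,-0.12,0],[0.019,-0.159,0],[0.03,-0.198,0],[0.043,-0.236,0],[0.058,-0.274,0],[0.058,-0.274,0]], delta_rot=[[0,0,0.0095],[0,0,0.0191],[0,0,0.0286],[0,0,0.0382],[0,0,0.0477],[0,0,0.0573],[0,0,0.0668],[0,0,0.0668]])

```text
time: 63.42
tool_pos: [544.9, 323.5, 68.8]
tcp_rot: [3.141, -0.0, -0.557]
contact_force: [0.8, -4.2, -2.0]
grip_width: 15.7
finger_force: 30.0
```

>>> send_rows(offset=[[0.001,-0.04,0],[0.005,-0.08,0],[0.011,-0.12,0],[0.019,-0.159,0],[0.024,-0.179,0],[0.024,-0.179,0],[0.024,-0.179,0]], delta_rot=[[0,0,0.0095],[0,0,0.0191],[0,0,0.0286],[0,0,0.0382],[0,0,0.043],[0,0,0.043],[0,0,0.043]])

```text
time: 64.3
tool_pos: [558.6, 340.2, 68.8]
tcp_rot: [3.141, -0.0, -0.827]
contact_force: [-0.4, -5.2, -2.4]
grip_width: 15.8
finger_force: 30.0
```

```bash
python3 m.py; python3 chk.py h2 "(613.2,281.2)"
python3 - <<'E'
from line import *
p=atz(calib("h2"),(260.6,75),96)[:2]; print(p,line("h2",p))
E
```

```text
[-0.839  0.149 -0.054] [ 3.1406e+00 -2.0000e-04 -8.2700e-01] [-0.4 -5.2 -2.4] -0.058
h2 [274.5 217.5  96.4] off [0.8 1.1] [2.281, 0.999, 59.83, 148.547]
[613.13048864 282.00099018] (np.float64(2.2069807005358673), np.float64(0.9993943687348499), np.float32(59.768555), np.float32(148.55142))
```

Run:
```python
from snap import *
np.set_printoptions(precision=2,suppress=True)
px=lambda a:(np.array(a,float)+.5)*.64-.5
c=calib("w1"); T=optics.get_calibration("top")
# local corners: x -70 edge far from manifold (toward robot)
obs=[(c,(568,10),(-70,120)),(c,(527,241),(70,120)),(c,(165,200),(70,-120)),
     (calib("w2"),(286,47),(70,-120)),(calib("w2"),(709,100),(70,120)),(calib("w3"),(163,64),(70,-120)),(calib("w3"),(586,117),(70,120)),
     (T,(213,304),(70,120)),(T,(333,314),(70,-120)),(T,(325,385),(-70,-120)),(T,(203,373),(-70,120))]
def W(p,l): k,s=np.cos(p[2]),np.sin(p[2]); return np.array([p[0]+k*l[0]-s*l[1],p[1]+s*l[0]+k*l[1],10])
for cc,u,l in obs: print(l,atz(cc,px(u),10)[:2])
f=least_squares(lambda p:np.r_[tuple((proj(cc,W(p,l))[0]-px(u)) for cc,u,l in obs)],[470,215,-.1],loss="soft_l1"); print(f.x,np.abs(f.fun).max(),np.sqrt(np.mean(f.fun**2)))
# grip frame: origin is L-65 = 15.5 ahead of TCP, 2.5 below
from nut import *
A=(613.2,281.2); ps=.2813-2*np.pi*(.0668*2+.043-.0525); save(np.r_[at(A,ps,45),115],rot(ps)); print(load()[0],ps)
```

```text
(-70, 120) [410.33 335.11]
(70, 120) [544.86 319.71]
(70, -120) [518.42  86.48]
(70, -120) [519.45  86.41]
(70, 120) [546.63 319.6 ]
(70, -120) [519.47  86.39]
(70, 120) [546.5  320.39]
(70, 120) [538.11 319.26]
(70, -120) [514.79  85.09]
(-70, -120) [380.48  99.79]
(-70, 120) [405.24 334.05]
[463.44 209.65  -0.11] 4.656933227900495 2.0929243058677396
[502.97 341.2  115.  ] -0.49844329662098663
```

>>> send_rows(offset=[[0.001,0.04,0],[0.005,0.08,0],[0.011,0.12,0],[0.019,0.159,0],[0.03,0.198,0],[0.036,0.217,0],[0.036,0.217,0]], delta_rot=[[0,0,-0.0095],[0,0,-0.0191],[0,0,-0.0286],[0,0,-0.0382],[0,0,-0.0477],[0,0,-0.0525],[0,0,-0.0525]])

```text
time: 65.22
tool_pos: [542.5, 320.5, 69.1]
tcp_rot: [-3.141, 0.0, -0.499]
contact_force: [-0.1, -1.2, -1.7]
grip_width: 15.6
finger_force: 30.0
```

>>> send_rows(offset=[[-0.092,0,0],[-0.183,0,0],[-0.279,0,0],[-0.375,0,0],[-0.375,0,0],[-0.375,0,-0.19],[-0.375,0,-0.383],[-0.375,0,-0.383]], delta_rot=[[0,0,0],[0,0,0],[0,0,0],[0,0,0],[0,0,0],[0,0,0],[0,0,0],[0,0,0]])

```text
time: 66.22
tool_pos: [504.4, 342.1, 116.7]
tcp_rot: [-3.138, -0.003, -0.499]
contact_force: [-0.4, 0.2, -2.7]
grip_width: 15.7
finger_force: 30.0
```

Run:
```python
from plan import *
p,r=load(); y=yawof(r)
plan([(461.5,195.1,125,y),(461.5,195.1,125,1.457),(461.5,195.1,20,1.457)],tail=2); plan([(461.5,195.1,12.8,1.457)],slow=2,tail=2)
```

```text
{"offset": [[0.075, 0.332, -0.022], [0.149, 0.663, -0.045], [0.224, 0.995, -0.067], [0.224, 0.995, -0.067]], "delta_rot": [[0.0, 0.0, 0.0], [0.0, 0.0, 0.0], [0.0, 0.0, 0.0], [0.0, 0.0, 0.0]]}
{"offset": [[0.054, 0.24, -0.016], [0.054, 0.24, -0.016], [0.054, 0.24, -0.016]], "delta_rot": [[0.0, 0.0, 0.0], [0.0, 0.0, 0.0], [0.0, 0.0, 0.0]]}
{"offset": [[0.0, 0.0, 0.0], [0.0, 0.0, 0.0], [0.0, 0.0, 0.0], [0.0, 0.0, 0.0], [0.0, 0.0, 0.0], [0.0, 0.0, 0.0], [0.0, 0.0, 0.0], [0.0, 0.0, 0.0]], "delta_rot": [[0.0, 0.0, -0.0283], [0.0, 0.0, -0.0567], [0.0, 0.0, -0.085], [0.0, 0.0, -0.1133], [0.0, 0.0, -0.1416], [0.0, 0.0, -0.17], [0.0, 0.0, -0.1983], [0.0, 0.0, -0.1983]]}
{"offset": [[0.0, 0.0, 0.0], [0.0, 0.0, 0.0], [0.001, 0.0, 0.0], [0.001, 0.0, 0.0], [0.001, 0.0, 0.0], [0.001, 0.0, 0.0]], "delta_rot": [[0.0, 0.0, -0.0282], [0.0, 0.0, -0.0564], [0.0, 0.0, -0.0847], [0.0, 0.0, -0.1129], [0.0, 0.0, -0.1129], [0.0, 0.0, -0.1129]]}
{"offset": [[0.0, 0.0, 0.292], [-0.001, 0.0, 0.583], [-0.001, 0.0, 0.875], [-0.001, 0.0, 0.875], [-0.001, 0.0, 0.875]], "delta_rot": [[0.0, 0.0, 0.0], [0.0, 0.0, 0.0], [0.0, 0.0, 0.0], [0.0, 0.0, 0.0], [0.0, 0.0, 0.0]]}
end [461.5 195.   20. ] yaw 1.4569
{"offset": [[0.0, 0.0, 0.015], [0.0, 0.0, 0.03], [0.0, 0.0, 0.045], [0.0, 0.0, 0.06], [0.0, 0.0, 0.06], [0.0, 0.0, 0.06]], "delta_rot": [[0.0, 0.0, 0.0], [0.0, 0.0, 0.0], [0.0, 0.0, 0.0], [0.0, 0.0, 0.0], [0.0, 0.0, 0.0], [0.0, 0.0, 0.0]]}
end [461.5 195.   12.8] yaw 1.4569
```

>>> send_rows(offset=[[0.075,0.332,-0.022],[0.149,0.663,-0.045],[0.224,0.995,-0.067],[0.224,0.995,-0.067]], delta_rot=[[0,0,0],[0,0,0],[0,0,0],[0,0,0]])

```text
time: 66.72
tool_pos: [468.5, 221.6, 122.2]
tcp_rot: [3.14, 0.001, -0.502]
contact_force: [1.1, 0.6, -2.8]
grip_width: 15.6
finger_force: 30.0
```

>>> send_rows(offset=[[0.054,0.24,-0.016],[0.054,0.24,-0.016],[0.054,0.24,-0.016]], delta_rot=[[0,0,0],[0,0,0],[0,0,0]])

```text
time: 67.1
tool_pos: [461.8, 196.2, 124.5]
tcp_rot: [-3.141, 0.0, -0.499]
contact_force: [0.5, 0.4, -2.5]
grip_width: 15.7
finger_force: 30.0
```

>>> send_rows(offset=[[0,0,0],[0,0,0],[0,0,0],[0,0,0],[0,0,0],[0,0,0],[0,0,0],[0,0,0]], delta_rot=[[0,0,-0.0283],[0,0,-0.0567],[0,0,-0.085],[0,0,-0.1133],[0,0,-0.1416],[0,0,-0.17],[0,0,-0.1983],[0,0,-0.1983]])

```text
time: 68.1
tool_pos: [461.6, 196.4, 124.5]
tcp_rot: [-3.141, -0.0, 0.747]
contact_force: [0.3, -0.3, -2.1]
grip_width: 15.7
finger_force: 30.0
```

>>> send_rows(offset=[[0,0,0],[0,0,0],[0.001,0,0],[0.001,0,0],[0.001,0,0],[0.001,0,0]], delta_rot=[[0,0,-0.0282],[0,0,-0.0564],[0,0,-0.0847],[0,0,-0.1129],[0,0,-0.1129],[0,0,-0.1129]])

```text
time: 68.85
tool_pos: [461.6, 195.9, 124.8]
tcp_rot: [3.141, -0.0, 1.452]
contact_force: [0.2, -0.3, -2.7]
grip_width: 15.4
finger_force: 30.0
```

>>> send_rows(offset=[[0,0,0.25],[0,0,0.5],[0,0,0.7],[0,0,0.82],[0,0,0.875],[0,0,0.875],[0,0,0.875]], delta_rot=[[0,0,0],[0,0,0],[0,0,0],[0,0,0],[0,0,0],[0,0,0],[0,0,0]])

```text
time: 69.72
tool_pos: [462.1, 195.8, 20.6]
tcp_rot: [3.14, -0.001, 1.456]
contact_force: [-0.5, 0.3, -1.3]
grip_width: 15.7
finger_force: 30.0
```

>>> send_rows(offset=[[0,0,0.015],[0,0,0.03],[0,0,0.045],[0,0,0.06],[0,0,0.06],[0,0,0.06]], delta_rot=[[0,0,0],[0,0,0],[0,0,0],[0,0,0],[0,0,0],[0,0,0]])

```text
time: 70.47
tool_pos: [461.5, 195.6, 12.7]
tcp_rot: [3.142, -0.0, 1.457]
contact_force: [0.1, 0.2, -1.7]
grip_width: 15.6
finger_force: 30.0
```

```bash
python3 m.py; python3 -c "
from snap import *
snap('p1')"
```

```text
[-0.133  0.087  0.002] [ 3.1415e+00 -1.0000e-04  1.4566e+00] [ 0.1  0.2 -1.7] 0.006
```

>>> send_rows(offset=[[0,0,0.004],[0,0,0.008],[0,0,0.008]], delta_rot=[[0,0,0],[0,0,0],[0,0,0]])

```text
time: 70.9
tool_pos: [461.5, 195.6, 12.6]
tcp_rot: [3.141, -0.0, 1.457]
contact_force: [-2.8, -1.6, 9.4]
grip_width: 15.3
finger_force: 30.0
```

>>> send_rows(offset=[[0,0,0],[0,0,0],[0,0,0],[0,0,0]], delta_rot=[[0,0,0],[0,0,0],[0,0,0],[0,0,0]], grip=0.5)

```text
time: 71.4
tool_pos: [461.5, 195.6, 11.6]
tcp_rot: [-3.142, -0.0, 1.457]
contact_force: [1.2, 0.4, -0.2]
grip_width: 45.3
finger_force: 0.0
```

```bash
python3 m.py; python3 -c "
from plan import *
save(np.array([461.5,195.1,11.8]),rot(1.4569))
plan([(461.5,195.1,128,1.4569)],slow=30)
plan([(600,200,240,3.1416)])"
```

```text
[-0.117  0.109 -0.049] [-3.1415e+00 -1.0000e-04  1.4566e+00] [ 1.2  0.4 -0.2] -0.0
{"offset": [[0.0, 0.0, -0.242], [0.0, 0.0, -0.484], [0.0, 0.0, -0.726], [0.0, 0.0, -0.968], [0.0, 0.0, -0.968]], "delta_rot": [[0.0, 0.0, 0.0], [0.0, 0.0, 0.0], [0.0, 0.0, 0.0], [0.0, 0.0, 0.0], [0.0, 0.0, 0.0]]}
end [461.5 195.1 128. ] yaw 1.4569
{"offset": [[0.018, 0.121, -0.099], [0.036, 0.241, -0.197], [0.054, 0.362, -0.296], [0.073, 0.483, -0.395], [0.091, 0.604, -0.494], [0.109, 0.724, -0.592], [0.127, 0.845, -0.691], [0.127, 0.845, -0.691]], "delta_rot": [[0.0, 0.0, -0.0283], [0.0, 0.0, -0.0567], [0.0, 0.0, -0.085], [0.0, 0.0, -0.1133], [0.0, 0.0, -0.1416], [0.0, 0.0, -0.17], [0.0, 0.0, -0.1983], [0.0, 0.0, -0.1983]]}
{"offset": [[-0.089, 0.046, -0.081], [-0.178, 0.091, -0.162], [-0.267, 0.137, -0.243], [-0.267, 0.137, -0.243]], "delta_rot": [[0.0, 0.0, -0.0233], [0.0, 0.0, -0.0465], [0.0, 0.0, -0.0698], [0.0, 0.0, -0.0698]]}
end [600. 200. 240.] yaw 3.1414
```

>>> send_rows(offset=[[0,0,-0.242],[0,0,-0.484],[0,0,-0.726],[0,0,-0.968],[0,0,-0.968]], delta_rot=[[0,0,0],[0,0,0],[0,0,0],[0,0,0],[0,0,0]])

```text
time: 72.03
tool_pos: [462.8, 196.0, 129.7]
tcp_rot: [3.137, -0.002, 1.457]
contact_force: [0.2, 0.1, 0.0]
grip_width: 45.9
finger_force: 0.0
```

>>> send_rows(offset=[[0.018,0.121,-0.099],[0.036,0.241,-0.197],[0.054,0.362,-0.296],[0.073,0.483,-0.395],[0.091,0.604,-0.494],[0.109,0.724,-0.592],[0.127,0.845,-0.691],[0.127,0.845,-0.691]], delta_rot=[[0,0,-0.0283],[0,0,-0.0567],[0,0,-0.085],[0,0,-0.1133],[0,0,-0.1416],[0,0,-0.17],[0,0,-0.1983],[0,0,-0.1983]])

```text
time: 73.03
tool_pos: [564.5, 199.1, 209.8]
tcp_rot: [-3.141, -0.0, 2.701]
contact_force: [-0.0, -0.0, -0.6]
grip_width: 45.9
finger_force: 0.0
```

>>> send_rows(offset=[[-0.089,0.046,-0.081],[-0.178,0.091,-0.162],[-0.267,0.137,-0.243],[-0.267,0.137,-0.243]], delta_rot=[[0,0,-0.0233],[0,0,-0.0465],[0,0,-0.0698],[0,0,-0.0698]])

```text
time: 73.53
tool_pos: [599.8, 200.4, 238.9]
tcp_rot: [-3.142, -0.001, 3.137]
contact_force: [-0.1, -0.0, 0.3]
grip_width: 46.1
finger_force: 0.0
```

Run:
```python
from snap import *
c,a=snap("z1"); s,b=snap("z1s","side"); t,d=snap("z1t","top")
m=np.zeros((600,800,3),np.uint8)
m[:300,:]=cv2.resize(a[:,:,::-1][0:192],(800,300),interpolation=cv2.INTER_CUBIC)
m[300:,:400]=cv2.resize(b[:,:,::-1][180:372,180:436],(400,300),interpolation=cv2.INTER_CUBIC)
m[300:,400:]=cv2.resize(d[:,:,::-1][100:250,230:430],(400,300),interpolation=cv2.INTER_CUBIC)
cv2.imwrite("pics/z1b.png",m)
for cam,cc in(("top",t),("side",s)):
    for x in finder.silhouettes("tin",cam)[:2]:
        v,u=np.nonzero(x["region"]); print(cam,round(x["confidence"],2),u.mean(),v.mean(),atz(cc,(u.mean(),v.mean()),40)[:2], "exp",proj(cc,[[482.9,-348,40]]))
```

```text
top 0.61 360.12083333333334 208.48125 [ 480.29982834 -345.62996735] exp [[360.87099146 207.57629488]]
top 0.29 246.46357615894038 233.24503311258277 [415.11653369 -15.18258723] exp [[360.87099146 207.57629488]]
side 0.78 267.1278571428571 311.73214285714283 [ 480.42427823 -355.9224069 ] exp [[267.08044357 307.67605777]]
side 0.26 253.07476635514018 155.01869158878506 [594.16887108 120.88679688] exp [[267.08044357 307.67605777]]
```

View pics/z1b.png

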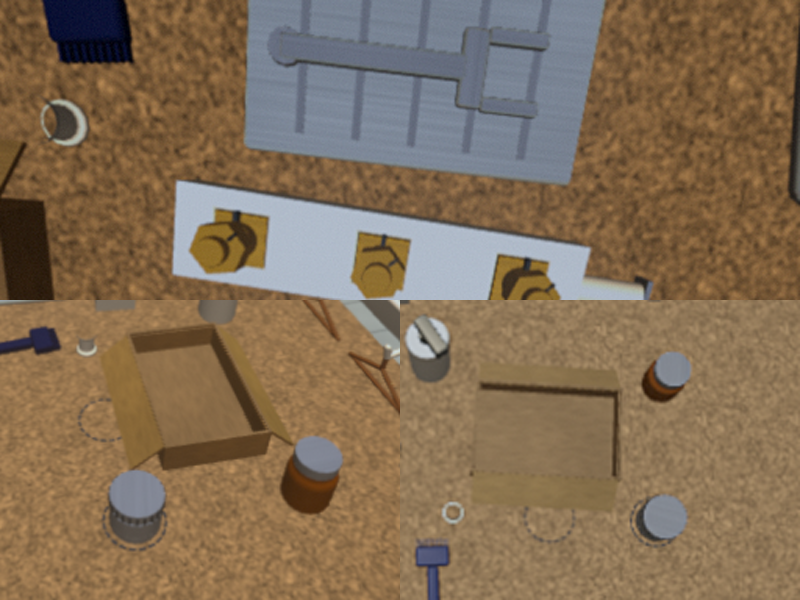

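Run:
```python
from snap import *
c=calib("z1"); f=lambda u,z:atz(c,(np.array(u)+.5)*.64-.5,z)[:2].round(1)
tip=(f((548,40),20)+f((536,109),20))/2; end=f((271,46),20); print(tip,end,"origin",end+(tip-end)*95/178,"yaw",np.arctan2(*(tip-end)[::-1]))
BL,BR=f((246,148),10),f((570,184),10); e=np.array([np.cos(-.114),np.sin(-.114)]); print(BL,BR,"plate centre",(BL+BR)/2-70*e)
from plant import ticket
print(ticket.close_job())
```

```text
[473.6  293.05] [455.  111.7] origin [464.92696629 208.48792135] yaw 1.4685896086876429
[519.3  86.3] [545.4 320.9] plate centre [462.8043676  211.56272655]
the job is handed in; nothing more can be done
None
```

The job is handed in, but the tin did not stand on its near mark when I got to it: something had knocked it about 40 mm aside, so I slid it straight from there to the far mark. Measured before handing in: all three nuts were run to the hand stop and then tightened about 0.77–0.78 rad with the spanner; the tin ended about 1 mm off the far mark's centre; both flaps are folded back; and the spanner lies about 4 mm off the middle of the plate.

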